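Set out a banding kit and a glaze-test kit

ROBOT

A 6-joint arm with a two-finger parallel gripper is mounted at the origin on a cart in front of the work surface, level with it; the furniture and walls round the work are solid. World frame = base frame: x ahead of the robot, y to its left, z up, the work surface at z = 0. Lengths are in mm, angles in degrees, forces in N, time in s.
With the tool pointing down it reaches from about 300 to 850 mm from the base axis. Payload 4.2 kg.
Tool frame: the origin (TCP) lies at the very end of the fingers, on their centre line; the grasp point (between the pads) lies 19 mm behind it; x points along the fingers, z is the direction in which the jaws open and shut, and the axes are right-handed (so a half turn about x gives the same grasp; the last joint's range is limited). The gripper opens to 91 mm and grips with 3 to 60 N. Pads are 32 mm wide; open, the fingers measure 118 mm over their backs; the gripper's body (76 mm by 178 mm) begins 60 mm behind the grasp point.
Start: joints at [70.417, 18.312, 89.639, -0, 72.044, -1.146], TCP at [181.861, 545.5, 213.976] pointing down, gripper open.
Joint ranges: [-177.97, 177.97], [-48.28, 115.42], [12.27, 149.76], [-77.06, 257.06], [2.81, 150.46], [-146.56, 146.56]. Speed limits (degrees/s): [147.25, 147.25, 180, 180, 180, 180].

INTERFACE

Orientations are given as [roll, pitch, yaw] about the fixed x, y, z axes, in that order (R = Rz(yaw) Ry(pitch) Rx(roll)).
In Python, from workcell import state, grab_frame, camera_info, env, search_frame, place_of gives the robot as it stands.
- The arm moves only by the tool drive_tool, never from a script. Its argument "plan" is a list of rows, each a list of 7 numbers: the turn, a rotation vector about the world's x, y, z in degrees, then the shift along the world's x, y, z in mm, then the finger opening in mm, from 0 to 91.2. In form: [[wx, wy, wz, dx, dy, dz, jaw], ...]. A call has 1 to 10 rows; each row is the pose to reach, as a shift and turn from the pose measured when the call began; what a row does not reach only later rows make up. A row lasts 1/8 s, in which the tool goes at most 62.5 mm and 10.7 degrees, less where a joint would pass 70% of its speed; a pose out of reach is approached as far as the arm can. A call with a gripper value outside its range is refused whole. The fingers move at their own pace and stop on an object; "grip_force" is the grip in N (left out, the last holds). Time passes only in rows, so rows that repeat a pose let the fingers close. It gives the time, the measured TCP pose, the force and the opening at its end, in the units of the state.
- state(): the state, without advancing time (a new reading comes with each control period).
- grab_frame(name): name is "scene" or "top" or "wrist"; returns the picture (420x560x3 uint8, red, green, blue); there is no depth.
- camera_info(name): a dict with "intrinsics" (3x3 intrinsics, pixels), "origin" and "orientation" of the camera in the world; the wrist camera has in their place "hand_eye" (4x4, takes a point from camera to tool coordinates, whose origin is the TCP and whose axes are the tool frame's). Camera axes: x right, y down, z forward; pixel columns grow to the right and rows downward; lengths in mm; the calibration is good to about 2 mm. A picture is of the moment at which its call begins: read the wrist's pose just before it. camera_info takes no time and is no camera call.
- env.job_done(): hands the job in, once; it reports no verdict.
Trained networks look in the newest picture that a camera, given by its name, has taken for a name from the list of things; names that differ only in an ending like _2 or _b are one class to them, and where a whole thing is asked for, a point or a joint stands for the part that bears it (a point fixed in the world has none). Each returns a list of dicts, best first, with "p" (0 to 1); they miss things now and then, are a little off and sometimes report something else, mostly with a low value. They report only what shows in the picture. A call takes as long as a camera call.
- search_frame(camera, label): "rect" ([left, top, right, bottom] as shares, 0 to 1, of the picture: columns of its width, rows of its height, round what is visible of it).
- place_of(camera, label): "location" ([column, row] as shares, 0 to 1, of the picture: columns of its width, rows of its height: a listed point, or the origin of a listed thing).
The state is a dict: "time_s": time; "qpos": joint angles; "qvel": joint speeds; "effort": joint torques, N m; "ee_pos": TCP position; "ee_rot": TCP orientation; "force": force on the tool from outside, world axes, zero at the start; "torque": the same for the moment, N m; "gripper_width": finger opening in mm.
Only numpy, scipy, OpenCV 4.12 (cv2) and the standard library are available. Lean on these libraries where they do the work, as an engineer would, in place of code of your own. Each camera call takes 0.05 s, during which the arm holds its last target. There are 200 camera calls.

TASK

Make up two glazing kits from the stock in the middle of the bench. For the banding kit, stand the blue jar on the blue disc and the red-lidded white jar on the red disc of the banding wheel, without turning the wheel; for the test kit, stand the brown jar on the brown disc of the wooden board and lay the cream tile face up on the grey tile mark beside it, lined up with the mark. Centre each thing on its mark, let go of it, and leave the green jar and the brown tile where they are.

Things in the scene. Friction and masses are not known exactly. Their poses are not given: they have to be found in the camera images.
- jar_blue: blue screw-top jar with a black lid, round, 56 mm across, 75 mm tall (body straight up to about 65 mm), about 0.16 kg, stands upright in the stock; origin at the centre of its underside, z up
- jar_redlid: slim white screw-top jar with a red lid, round, 52 mm across, 95 mm tall (body straight up to about 83 mm), about 0.12 kg, stands upright in the stock; origin at the centre of its underside, z up
- jar_brown: brown screw-top jar with a pale grey lid, round, 60 mm across, 70 mm tall (body straight up to about 60 mm), about 0.18 kg, stands upright in the stock; origin at the centre of its underside, z up
- tile_cream: flat clay tile with a cream glazed face (clay-coloured along one end), 74 mm long (its x) by 50 mm wide (its y) by 9 mm thick, about 0.05 kg, lies face up in the stock with its long side roughly across the bench, so it is gripped over its 50 mm width; origin at the centre of its underside, z up
- jar_green: pale green jar with a white lid, round, 66 mm across, 85 mm tall; belongs to neither kit and is left where it stands; origin at the centre of its underside; the six stock things stand in two rows across the bench, about 110 mm apart
- tile_brown: clay tile with a brown glazed face, 78 mm (its x) by 57 mm (its y) by 9 mm; belongs to neither kit and is left where it lies; origin at the centre of its underside
- mark_blue: blue disc with a white edge, 72 mm across, painted on the plate of the banding wheel in the work area, 64 mm from the wheel's axis (the plate is 216 mm across, its top 101 mm above the bench, and it turns almost freely, so a light sideways push on it or on what it carries turns it; it starts at any angle); origin at the disc's centre on the plate's surface, z up, x away from the wheel's axis
- mark_red: red disc with a white edge, 72 mm across, painted on the same plate opposite the blue one, 64 mm from the axis; a wall shelf overhangs the back of the bench, its underside 0.54 m up and its front edge 0.62 m ahead of the robot's base axis, so keep the arm low near there; origin at the disc's centre on the plate's surface, z up, x towards the wheel's axis
- mark_brown: brown disc with a white edge, 72 mm across, painted on the fixed wooden board (225 x 125 mm, its top 18 mm above the bench); origin at the disc's centre on the board's surface, z up, y along the board away from the tile mark
- mark_tile: grey rectangle with a white edge (88 x 64 mm) painted on the same board, 115 mm from the brown disc's centre; origin at its centre on the board's surface, z up; its long side lies along its own y (the board's length), so the tile's x axis goes along this mark's y axis, either way round

How it is judged:
By the outcome, as a careful person would: the job done as asked, in the order asked, and still so for the second after the job is handed in, with the robot touching nothing.
It also fails if it takes over 136 s, if anything falls off the work surface, if the arm or the gripper's body presses on something with over 40 N, if the wrist force passes 120 N, or if a joint passes its speed limit or range.

## Working session

There is one attempt and no reset: what is moved stays moved. The work goes in short steps, Python scripts to look and compute and a tool call to move; the robot and the scene stay as the last step left them, time stands still between calls to the robot, and variables do not carry over. Pictures are saved under pics/ and viewed, about 12 in all and at most 16, crops included, and the job is handed in when it is done.

Besides the shell and the picture viewer there is one more tool, called after "Emit:" by a JSON object that holds its "api" and its "payload". drive_tool: Moves the arm, as the interface text tells. Its arguments: {"type":"object","properties":{"plan":{"type":"array"},"grip_force":{"type":"number"}},"required":["plan"]}

```bash
mkdir -p pics; ls; cat > h.py <<'E'
import numpy as np, cv2, json
from workcell import state, grab_frame, camera_info, env, search_frame, place_of
from scipy.spatial.transform import Rotation as R
E
python3 - <<'E'
from h import *
for c in ["scene","top","wrist"]:
    im=grab_frame(c); cv2.imwrite(f"pics/{c}0.png",im[:,:,::-1]); print(c,camera_info(c))
print(state())
N=["jar_blue","jar_redlid","jar_brown","tile_cream","jar_green","tile_brown","mark_blue","mark_red","mark_brown","mark_tile"]
for c in ["scene","top"]:
    for n in N:
        print(c,n,[(np.round(np.array(d["location"])*[560,420],1).tolist(),round(d["p"],2)) for d in place_of(c,n)[:2]])
E
```

```text
pics
scene {'intrinsics': array([[387.43786452,   0.        , 278.46163534],
       [  0.        , 387.43786452, 213.2709763 ],
       [  0.        ,   0.        ,   1.        ]]), 'origin': array([  38.0679593 , -636.02458168,  650.0632067 ]), 'orientation': array([-125.93747243,    0.59454664,  -35.52956413])}
top {'intrinsics': array([[481.75903821,   0.        , 273.71337123],
       [  0.        , 481.75903821, 210.04412964],
       [  0.        ,   0.        ,   1.        ]]), 'origin': array([ 181.15719823,   18.43282507, 1502.7841268 ]), 'orientation': array([-168.00426378,   -0.34612881,  -91.79702129])}
wrist {'intrinsics': array([[305.85946544,   0.        , 277.65035442],
       [  0.        , 305.85946544, 212.50125735],
       [  0.        ,   0.        ,   1.        ]]), 'hand_eye': array([[-2.66079902e-04, -2.73008921e-01,  9.62011465e-01,
        -1.70451056e+02],
       [ 4.35396083e-04, -9.62011439e-01, -2.73008793e-01,
         7.80514731e+01],
       [ 9.99999870e-01,  3.46213870e-04,  3.74838924e-04,
         5.17252455e-01],
       [ 0.00000000e+00,  0.00000000
[... 870 characters left out ...]
 272.2], 0.27)]
scene jar_green [([325.6, 252.0], 0.66)]
scene tile_brown [([299.5, 232.1], 0.61)]
scene mark_blue [([393.8, 273.3], 0.56)]
scene mark_red [([334.7, 286.8], 0.82)]
scene mark_brown [([262.0, 247.7], 0.7), ([205.7, 179.7], 0.55)]
scene mark_tile [([230.8, 193.0], 0.59), ([393.2, 271.7], 0.2)]
top jar_blue [([240.8, 234.2], 0.71)]
top jar_redlid [([308.3, 232.2], 0.49)]
top jar_brown [([238.3, 197.7], 0.83)]
top tile_cream []
top jar_green [([305.4, 190.9], 0.86)]
top tile_brown [([273.7, 195.0], 0.61)]
top mark_blue [([378.7, 183.1], 0.88)]
top mark_red [([367.4, 228.3], 0.8), ([193.7, 216.3], 0.75)]
top mark_brown [([154.5, 222.3], 0.8)]
top mark_tile [([194.1, 215.8], 0.58)]
```

View pics/scene0.png

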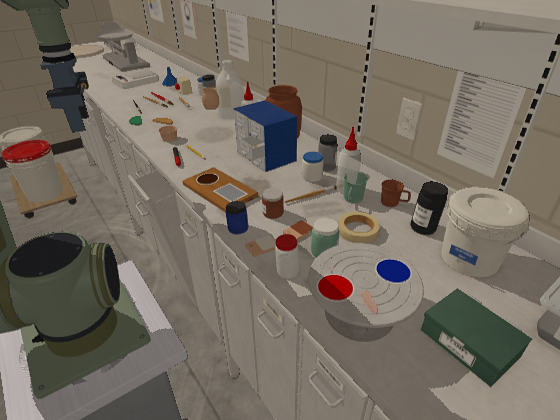

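View pics/top0.png

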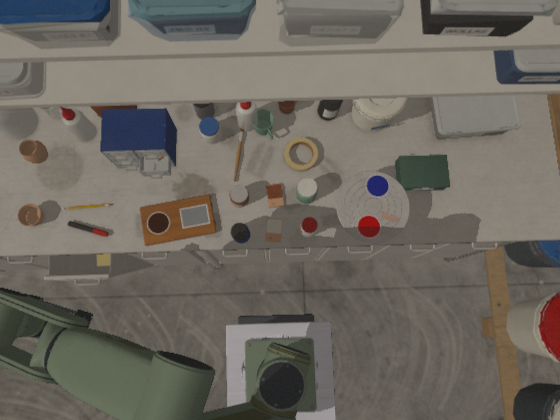

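```bash
cat >> h.py <<'E'
def cam(c):
    i=camera_info(c); K=i["intrinsics"]
    if c=="wrist":
        s=state(); T=np.eye(4); T[:3,:3]=R.from_euler("xyz",s["ee_rot"],degrees=True).as_matrix(); T[:3,3]=s["ee_pos"]
        T=T@i["hand_eye"]; return K,T[:3,3],T[:3,:3]
    return K,np.array(i["origin"]),R.from_euler("xyz",i["orientation"],degrees=True).as_matrix()
def ray(cm,uv):
    K,o,M=cm; d=M@np.linalg.solve(K,np.r_[uv,1]); return o,d/np.linalg.norm(d)
def proj(cm,p):
    K,o,M=cm; q=K@(M.T@(np.asarray(p,float)-o)); return q[:2]/q[2]
def onz(cm,uv,z):
    o,d=ray(cm,uv); return o+d*(z-o[2])/d[2]
def tri(obs):  # obs: [(cam,uv)] -> point, max miss
    A=np.zeros((3,3)); b=np.zeros(3)
    for cm,uv in obs:
        o,d=ray(cm,uv); P=np.eye(3)-np.outer(d,d); A+=P; b+=P@o
    p=np.linalg.solve(A,b)
    return p,max(np.linalg.norm(proj(cm,p)-uv) for cm,uv in obs)
def locs(c,n): return [(np.array(d["location"])*[560,420],round(d["p"],2)) for d in place_of(c,n)]
E
python3 - <<'E'
from h import *
S=cam("scene");T=cam("top")
D=dict(jar_blue=((235.2,225.7),(240.8,234.2)),jar_redlid=((286.4,274.7),(308.3,232.2)),jar_brown=((272.6,212.4),(238.3,197.7)),jar_green=((325.6,252),(305.4,190.9)),tile_brown=((299.5,232.1),(273.7,195)),mark_blue=((393.8,273.3),(378.7,183.1)),mark_red=((334.7,286.8),(367.4,228.3)),mark_brown=((205.7,179.7),(154.5,222.3)),mark_tile=((230.8,193),(194.1,215.8)))
for n,(a,b) in D.items():
    p,e=tri([(S,a),(T,b)]); print(n,p.round(1),round(e,1))
print(onz(S,(261.7,247.7),0).round(1))
E
```

```text
jar_blue [420.3 106.   12.2] 1.2
jar_redlid [ 427.4 -108.7   -4.8] 0.7
jar_brown [543.6 111.8  -0.6] 0.2
jar_green [ 559.1 -103.7   -4.9] 0.9
tile_brown [550.7  -2.5  -2.9] 0.3
mark_blue [ 549.1 -316.    96.7] 2.6
mark_red [ 417.  -275.3  103.3] 1.3
mark_brown [467.9 376.7   8.2] 0.7
mark_tile [486.  250.3  15.4] 0.1
[432.5   1.4   0. ]
```

The scene shows the stock in two rows: blue, cream tile and redlid at x≈425, brown jar, brown tile and green jar at x≈550. The board is to the left at scene pixel (220,188), the wheel to the right at (365,283). The rough triangulation agrees with this and with the given sizes. Next I go over the stock with the wrist camera.

Emit:
{"api": "drive_tool", "payload": {"plan": [[0,0,0,40,-60,20,91],[0,0,0,80,-115,40,91],[0,0,0,120,-165,60,91],[0,0,0,155,-215,60,91],[0,0,0,190,-265,60,91],[0,0,0,225,-315,60,91],[0,0,0,250,-345,60,91],[0,0,0,250,-345,60,91],[0,0,0,250,-345,60,91],[0,0,0,250,-345,60,91]]}}

```text
time_s: 2.4
ee_pos: [431.1, 201.5, 274.0]
ee_rot: [42.4, 90.0, 114.1]
force: [-0.1, -0.2, -0.3]
gripper_width: 91.0
```

```bash
cat >> h.py <<'E'
N=["jar_blue","jar_redlid","jar_brown","tile_cream","jar_green","tile_brown","mark_blue","mark_red","mark_brown","mark_tile"]
def look(tag,names=N,mn=0.3):
    """wrist picture + network hits, stored in obs.json"""
    s=state(); cm=cam("wrist"); im=grab_frame("wrist"); cv2.imwrite(f"pics/{tag}.png",im[:,:,::-1])
    d=json.load(open("obs.json")) if tag!="w1" else {}
    rec={"cam":[x.tolist() for x in cm]}
    for n in names:
        l=[(a.round(1).tolist(),p) for a,p in locs("wrist",n) if p>mn]
        rec[n]=l
        print(tag,n,[(a,p,onz(cm,a,101 if n in("mark_blue","mark_red") else 18 if "mark" in n else 0).round(0)[:2]) for a,p in l[:2]])
    d[tag]=rec; json.dump(d,open("obs.json","w")); return im
E
python3 - <<'E'
from h import *
s=state(); print(s["ee_pos"],s["qpos"].round(1)); M=R.from_euler("xyz",s["ee_rot"],degrees=True).as_matrix(); print(M.round(3))
look("w1")
E
```

```text
[431.12912024 201.5390323  274.02016733] [ 23.7   7.3  95.6   0.   77.1 -48. ]
[[-0.    -0.949  0.314]
 [ 0.     0.314  0.949]
 [-1.     0.     0.   ]]
w1 jar_blue [([216.3, 194.4], 0.91, array([422., 109.]))]
w1 jar_redlid [([92.9, 237.4], 0.6, array([425., -96.]))]
w1 jar_brown [([248.9, 264.0], 0.67, array([543., 117.]))]
w1 tile_cream [([153.6, 223.5], 0.72, array([434.,   2.]))]
w1 jar_green []
w1 tile_brown []
w1 mark_blue []
w1 mark_red []
w1 mark_brown [([398.1, 170.8], 0.84, array([467., 367.]))]
w1 mark_tile [([324.1, 205.9], 0.62, array([484., 255.]))]
```

Emit:
{"api": "drive_tool", "payload": {"plan": [[0,0,0,5,-60,0,91],[0,0,0,5,-120,0,91],[0,0,0,5,-180,0,91],[0,0,0,5,-200,0,91],[0,0,0,5,-200,0,91],[0,0,0,5,-200,0,91]]}}

```text
time_s: 3.7
ee_pos: [436.9, 1.2, 274.0]
ee_rot: [16.5, 90.0, 88.1]
force: [0.9, -0.1, 0.1]
gripper_width: 91.0
```

```bash
python3 - <<'E'
from h import *
look("w2")
E
```

```text
w2 jar_blue [([345.2, 149.1], 0.9, array([424., 108.])), ([370.2, 220.1], 0.38, array([539., 117.]))]
w2 jar_redlid [([209.1, 199.2], 0.89, array([ 431., -104.])), ([282.8, 176.6], 0.48, array([433.,  11.]))]
w2 jar_brown [([368.1, 221.7], 0.8, array([540., 113.])), ([278.5, 179.3], 0.45, array([435.,   4.]))]
w2 tile_cream [([279.4, 176.9], 0.94, array([432.,   6.]))]
w2 jar_green [([239.6, 268.9], 0.8, array([ 552., -100.]))]
w2 tile_brown []
w2 mark_blue []
w2 mark_red [([60.5, 258.1], 0.97, array([ 427., -273.])), ([240.9, 268.0], 0.42, array([509., -70.]))]
w2 mark_brown [([545.5, 118.5], 0.62, array([467., 369.]))]
w2 mark_tile [([460.9, 159.8], 0.84, array([486., 253.]))]
```

Emit:
{"api": "drive_tool", "payload": {"plan": [[0,0,0,0,-60,0,91],[0,0,0,0,-120,0,91],[0,0,0,0,-180,0,91],[0,0,0,0,-220,0,91],[0,0,0,0,-220,0,91],[0,0,0,0,-220,0,91]]}}

```text
time_s: 5.0
ee_pos: [436.7, -218.8, 273.8]
ee_rot: [36.8, 89.9, 108.4]
force: [0.2, 0.2, -0.9]
gripper_width: 91.2
```

```bash
python3 - <<'E'
from h import *
look("w3")
d=json.load(open("obs.json"))
S=cam("scene");T=cam("top")
for n in N:
    o=[((np.array(r["cam"][0]),np.array(r["cam"][1]),np.array(r["cam"][2])),np.array(r[n][0][0])) for r in d.values() if r[n]]
    if len(o)>1: p,e=tri(o); print(n,p.round(1),round(e,1),len(o))
print(cam("wrist")[1])
E
```

```text
w3 jar_blue [([502.0, 99.8], 0.89, array([427., 109.])), ([515.8, 178.2], 0.46, array([543., 114.]))]
w3 jar_redlid [([350.6, 152.4], 0.85, array([ 431., -106.]))]
w3 jar_brown [([513.8, 176.3], 0.64, array([539., 112.]))]
w3 tile_cream [([428.1, 128.1], 0.87, array([432.,   6.]))]
w3 jar_green [([372.3, 227.3], 0.86, array([ 551., -103.]))]
w3 tile_brown [([437.0, 200.9], 0.64, array([541.,  -1.]))]
w3 mark_blue [([235.5, 294.7], 0.8, array([ 541., -309.]))]
w3 mark_red []
w3 mark_brown []
w3 mark_tile []
jar_blue [424.5 108.8  -1. ] 2.2 3
jar_redlid [ 430.3 -104.7   -9.2] 2.4 3
jar_brown [543.1 115.4  -5.5] 1.5 3
tile_cream [432.2   5.    3.8] 1.1 3
jar_green [ 553.8 -101.7   -5.7] 0.5 2
mark_brown [466.6 366.4  20.8] 0.2 2
mark_tile [486.7 255.9  11.7] 0.8 2
[ 362.94511148 -193.97279935  444.47816452]
```

View pics/w2.png

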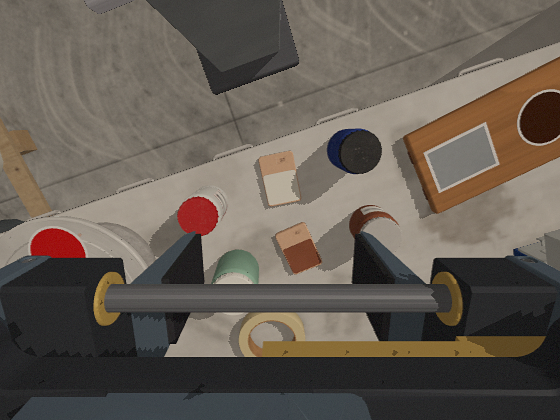

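View pics/w3.png

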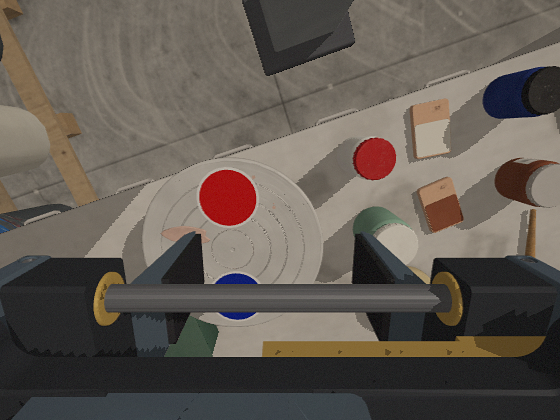

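View pics/w1.png

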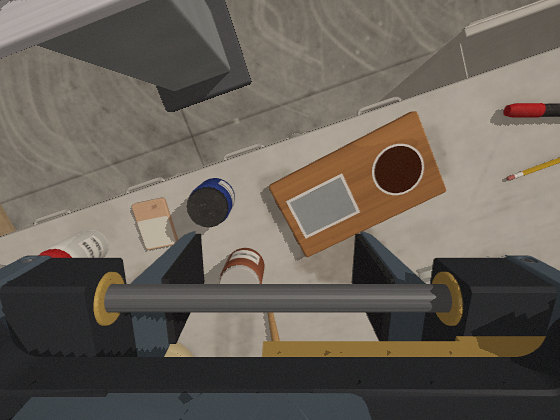

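w2 and w3 show the red lid (198,215 / 375,158), cream tile (280,180 / 432,128), red disc (228,197 in w3) and part of the blue disc. w1 shows the board with the grey mark (323,205), brown disc (398,169) and blue jar lid (208,207). The network hits agree with these. I'll refine with colour segmentation.

```bash
cat >> h.py <<'E'
RNG=dict(red=[((0,150,80),(6,255,255)),((174,150,80),(180,255,255))],blue=[((108,150,60),(125,255,255))],black=[((0,0,0),(180,255,52))],
 brown=[((0,80,20),(12,255,90))],grey=[((0,0,100),(180,45,175))],tile=[((5,25,110),(25,140,255))])
def blob(im,col,near,rad=70,bgr=True):
    """contour nearest `near` (biggest within rad) -> (centroid, area, contour)"""
    hsv=cv2.cvtColor(im,cv2.COLOR_BGR2HSV); m=sum(cv2.inRange(hsv,np.array(a),np.array(b)) for a,b in RNG[col]).astype(np.uint8)
    k=np.zeros_like(m); cv2.circle(k,tuple(int(v) for v in near),rad,255,-1); m&=k
    m=cv2.morphologyEx(m,cv2.MORPH_CLOSE,np.ones((3,3)))
    cs=cv2.findContours(m,cv2.RETR_EXTERNAL,cv2.CHAIN_APPROX_NONE)[0]
    if not cs: return None
    c=max(cs,key=cv2.contourArea); M=cv2.moments(c)
    return np.array([M["m10"]/M["m00"]+0.,M["m01"]/M["m00"]]),M["m00"],c
def wcam(tag):
    r=json.load(open("obs.json"))[tag]["cam"]; return tuple(np.array(x) for x in r)
def rd(t): return cv2.imread(f"pics/{t}.png")
E
python3 - <<'E'
from h import *
C={t:wcam(t) for t in("w1","w2","w3")}; C["scene0"]=cam("scene");C["top0"]=cam("top")
def go(name,col,items,rad):
    o=[]
    for t,uv in items:
        b=blob(rd(t),col,uv,rad); o.append((C[t],b[0])); x,y,w,h=cv2.boundingRect(b[2]); print("  ",t,b[0].round(1),b[1],(w,h))
    p,e=tri(o); print(name,p.round(1),round(e,1))
    return o
go("redlid",'red',[("w2",(198,215)),("w3",(375,158)),("scene0",(286,241)),("top0",(308,225))],25)
o=go("redmark",'red',[("w3",(228,197)),("w2",(60,245)),("scene0",(335,288)),("top0",(368,226))],35)
for c,u in o: print(onz(c,u,101).round(1))
o=go("bluemark",'blue',[("scene0",(393,271)),("top0",(378,186))],20)
for c,u in o: print(onz(c,u,101).round(1))
o=go("brownmark",'brown',[("w1",(398,169)),("w2",(545,118)),("scene0",(207,179)),("top0",(157,224))],28)
for c,u in o: print(onz(c,u,18).round(1))
o=go("greymark",'grey',[("w1",(323,205)),("w2",(461,158)),("scene0",(230,192)),("top0",(193,216))],40)
for c,u in o: print(onz(c,u,18).round(1))
go("bluelid",'black',[("w1",(207,208)),("w2",(359,151)),("w3",(548,90)),("top0",(240,232))],28)
b=blob(rd("w1"),"grey",(323,205),45); q=cv2.approxPolyDP(b[2],8,True)[:,0]; print(len(q),[onz(C["w1"],u,18).round(1)[:2].tolist() for u in q])
b=blob(rd("w2"),"tile",(280,180),35); q=cv2.approxPolyDP(b[2],6,True)[:,0]; print(q.tolist(),[onz(C["w2"],u,9).round(1)[:2].tolist() for u in q])
E
```

```text
w2 [197.6 215.4] 1148.0 (42, 40)
   w3 [374.2 158.4] 1346.5 (43, 42)
   scene0 [286.  242.1] 259.5 (21, 17)
   top0 [309.1 224.5] 148.5 (15, 14)
redlid [ 433.  -100.8   88.1] 1.8
   w3 [227.4 197.2] 2382.0 (56, 56)
   w2 [ 56.3 244.4] 1185.5 (55, 30)
   scene0 [335. 287.] 631.0 (35, 25)
   top0 [368.6 226.1] 323.5 (22, 21)
redmark [ 418.1 -275.1   99.6] 7.4
[ 419.7 -273.1  101. ]
[ 409.3 -269.2  101. ]
[ 421.2 -275.4  101. ]
[ 421.6 -278.4  101. ]
   scene0 [392.9 270.4] 527.0 (33, 22)
   top0 [377.4 185.4] 281.0 (20, 20)
bluemark [ 543.2 -312.3  104.1] 0.6
[ 544.9 -310.   101. ]
[ 544.9 -313.8  101. ]
   w1 [397.8 169. ] 1643.5 (47, 47)
   w2 [541.3 117.9] 1603.5 (40, 51)
   scene0 [207.2 178.4] 133.0 (21, 10)
   top0 [158.  222.5] 274.0 (20, 20)
brownmark [465.5 364.5  18.5] 2.2
[464.9 367.5  18. ]
[464.5 363.4  18. ]
[466.4 365.9  18. ]
[467.2 362.6  18. ]
   w1 [322.6 205.9] 2085.5 (71, 58)
   w2 [460.9 156.7] 2531.5 (73, 64)
   scene0 [235.2 166.4] 1139.5 (74, 32)
   top0 [200.1 211.8] 2094.0 (78, 80)
greymark [473.1 225.6 103.7] 23.1
[483.  253.3  18. ]
[481.7 253.4  18. ]
[578.2 380.6  18. ]
[497.4 231.3  18. ]
   w1 [207.4 206.5] 1217.0 (42, 40)
   w2 [358.9 151.8] 1446.5 (47, 44)
   w3 [541.9  90.7] 1485.0 (39, 50)
   top0 [240.  232.1] 219.5 (17, 19)
bluelid [422.5 108.4  65.9] 2.1
4 [[450.4, 288.1], [459.6, 205.5], [516.6, 218.2], [505.6, 297.2]]
[[280, 145], [259, 152], [245, 180], [252, 201], [280, 215], [301, 208], [315, 180], [308, 159]] [[388.6, 21.6], [388.4, -9.4], [419.4, -41.5], [451.8, -42.5], [485.0, -10.3], [484.6, 22.5], [451.2, 53.9], [419.4, 53.0]]
```

```bash
python3 - <<'E'
from h import *
C={t:wcam(t) for t in("w1","w2","w3")}; C["top0"]=cam("top")
for t,u in (("w1",(207.4,206.5)),("w2",(358.9,151.8)),("top0",(240,232.1))): print(onz(C[t],u,75).round(1))
for t,u in (("w2",(197.6,215.4)),("w3",(374.2,158.4)),("top0",(309.1,224.5))): print(onz(C[t],u,95).round(1))
print(tri([(C["w1"],(207.4,206.5)),(C["w2"],(358.9,151.8))]),tri([(C["w2"],(197.6,215.4)),(C["w3"],(374.2,158.4))]))
E
```

```text
[421.8 113.   75. ]
[421.8 108.8  75. ]
[419.6 103.5  75. ]
[430.4 -96.3  95. ]
[ 431. -101.   95.]
[ 432.8 -103.1   95. ]
(array([423.12467079, 110.57873461,  67.11422344]), np.float64(0.03137278175161032)) (array([432.18556773, -98.97398053,  87.41627416]), np.float64(0.25488339454288583))
```

Emit:
{"api": "drive_tool", "payload": {"plan": [[0,0,-10,-5,60,0,91],[0,0,-20,-10,120,0,91],[0,0,-30,-15,180,-10,91],[0,0,-40,-15,240,-30,91],[0,0,-50,-15,290,-50,91],[0,0,-60,-15,327,-70,91],[0,0,-70,-15,327,-80,91],[0,0,-80,-15,327,-95,91],[0,0,-88,-15,327,-110,91],[0,0,-88,-15,327,-110,91]]}}

```text
time_s: 6.8
ee_pos: [421.1, 107.8, 163.2]
ee_rot: [-147.9, 89.9, -164.2]
force: [-0.2, -0.5, 0.7]
gripper_width: 91.1
```

```bash
python3 - <<'E'
from h import *
s=state();print(s["ee_pos"],s["qpos"].round(0)); M=R.from_euler("xyz",s["ee_rot"],degrees=True).as_matrix(); print(M[:,2].round(3))
look("b1",["jar_blue","jar_brown"]); print("tcp px",proj(cam("wrist"),s["ee_pos"]))
b=blob(rd("b1"),"black",proj(cam("wrist"),(422,109,75)),45); print(b[0],b[1],cv2.boundingRect(b[2]),onz(cam("wrist"),b[0],75))
E
```

```text
[421.10266363 107.7951011  163.23826606] [ 13.   8. 111.  -0.  61.  29.]
[ 0.96  -0.28  -0.002]
b1 jar_blue [([280.7, 198.3], 0.59, array([423., 107.])), ([408.8, 251.3], 0.53, array([550.,   3.]))]
b1 jar_brown []
tcp px [276.79257916 259.16418166]
[280.62891533 211.09328409] 2437.0 (252, 183, 58, 57) [425.76603166 112.52828037  75.        ]
```

View pics/b1.png

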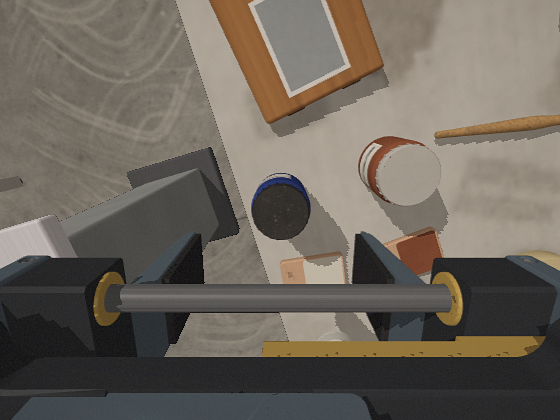

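b1 shows the blue jar's lid at (280,208), between the fingers and clear of its neighbours. I descend and grip.

Emit:
{"api": "drive_tool", "payload": {"plan": [[0,0,0,3,2,-50,91],[0,0,0,3,2,-100,91],[0,0,0,3,2,-130,91],[0,0,0,3,2,-147,91],[0,0,0,3,2,-147,91],[0,0,0,3,2,-147,50],[0,0,0,3,2,-147,50],[0,0,0,3,2,-147,50],[0,0,0,3,2,-147,50],[0,0,0,3,2,-147,50]], "grip_force": 20}}

```text
time_s: 8.2
ee_pos: [425.5, 110.0, 18.0]
ee_rot: [28.7, 89.9, 12.5]
force: [-1.0, -0.6, 4.2]
gripper_width: 54.2
```

```bash
python3 - <<'E'
from h import *
s=state();print(s["ee_pos"],s["gripper_width"],s["force"])
E
```

```text
[425.46776471 110.04378418  18.04780725] 54.21969039153077 [-1.04439506 -0.63789445  4.20152581]
```

Emit:
{"api": "drive_tool", "payload": {"plan": [[0,0,0,0,0,30,50],[0,0,0,0,0,80,50],[0,0,0,0,0,130,50],[0,0,0,5,-40,150,50],[0,0,0,10,-100,150,50],[0,0,0,15,-160,150,50],[0,0,0,20,-220,150,50],[0,0,0,25,-280,150,50],[0,0,0,30,-340,150,50],[0,0,0,35,-400,150,50]]}}

```text
time_s: 9.45
ee_pos: [460.0, -291.8, 167.4]
ee_rot: [63.1, 89.9, 46.8]
force: [1.1, 0.5, -0.7]
gripper_width: 54.0
```

Emit:
{"api": "drive_tool", "payload": {"plan": [[0,0,0,10,-60,0,50],[0,0,0,15,-110,0,50],[0,0,0,15,-130,0,50],[0,0,0,15,-130,0,50],[0,0,0,15,-130,0,50]]}}

```text
time_s: 10.07
ee_pos: [474.7, -420.0, 167.2]
ee_rot: [104.6, 89.8, 88.4]
force: [0.2, 0.9, -2.0]
gripper_width: 54.3
```

```bash
python3 - <<'E'
from h import *
s=state();print(s["ee_pos"],s["gripper_width"],s["force"],s["qpos"].round(0))
look("m1",["mark_blue","mark_red"]); c=cam("wrist")
for col,p in (("blue",(544,-312,101)),("red",(420,-275,101))):
    b=blob(rd("m1"),col,proj(c,p),60); print(proj(c,p),b[0],b[1],cv2.boundingRect(b[2]),onz(c,b[0],101),cv2.fitEllipse(b[2]))
E
```

```text
[ 474.73714185 -420.04214864  167.16726734] 54.297075183715506 [ 0.1778877   0.92397979 -2.0417041 ] [-43.  25.  85.   0.  69. -26.]
m1 mark_blue [([330.4, 54.4], 0.61, array([ 545., -309.]))]
m1 mark_red [([148.5, 57.9], 0.8, array([ 421., -275.]))]
[329.53167894  59.16865986] [328.91864407  51.90325424] 7375.0 (283, 0, 93, 104) [ 544.67469706 -307.36081658  101.        ] ((328.9201354980469, 51.88315200805664), (91.28605651855469, 102.95223236083984), 11.512535095214844)
[146.2139539   57.66761632] [145.88701442  53.22682592] 7409.5 (99, 2, 94, 104) [ 420.88924128 -272.30234508  101.        ] ((145.8904571533203, 53.22943115234375), (89.87222290039062, 104.98776245117188), 154.55178833007812)
```

View pics/m1.png

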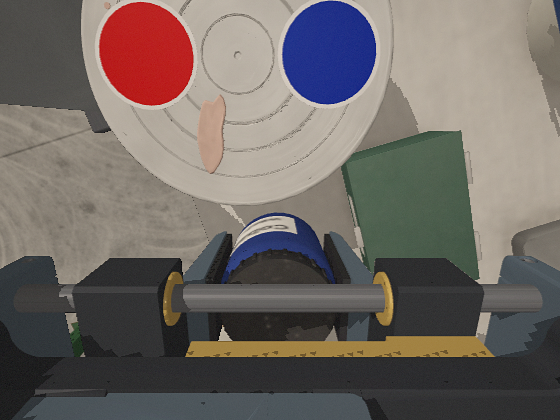

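m1 shows both discs: red at (146,53) and blue at (329,52). They measure 128.7 mm apart at z=101, against the required 128, so the plate height holds. I move over the blue disc and lower.

Emit:
{"api": "drive_tool", "payload": {"plan": [[0,0,0,30,50,0,50],[0,0,0,60,95,0,50],[0,0,0,70,111,0,50],[0,0,0,70,111,0,50],[0,0,0,70,111,-15,50],[0,0,0,70,111,-30,50],[0,0,0,70,111,-38,50],[0,0,0,70,111,-42,50],[0,0,0,70,111,-44,50],[0,0,0,70,111,-44,50]]}}

```text
time_s: 11.48
ee_pos: [545.3, -309.4, 124.0]
ee_rot: [56.9, 89.9, 40.7]
force: [0.0, -0.3, -1.0]
gripper_width: 54.1
```

```bash
python3 - <<'E'
from h import *
s=state();print(s["ee_pos"],s["gripper_width"],s["force"],s["qpos"].round(0))
c=cam("wrist");im=look("p1",["jar_blue","mark_red"])
i=grab_frame("scene"); cv2.imwrite("pics/s1.png",cv2.resize(i[180:360,250:450,::-1],None,fx=3,fy=3,interpolation=cv2.INTER_CUBIC))
b=blob(rd("p1"),"red",proj(c,(420,-273,101)),70); print(b[0],b[1],onz(c,b[0],101))
E
```

```text
[ 545.30014725 -309.4213352   123.96791289] 54.13965682247009 [ 0.01975398 -0.28167181 -0.99365466] [-31.  27.  90.   0.  63. -15.]
p1 jar_blue [([278.4, 248.4], 0.75, array([ 533., -352.]))]
p1 mark_red [([88.5, 249.8], 0.81, array([ 420., -277.])), ([276.4, 249.6], 0.57, array([ 543., -312.]))]
[ 82.96972706 237.73079354] 5538.5 [ 420.23726727 -267.55026329  101.        ]
```

View pics/p1.png

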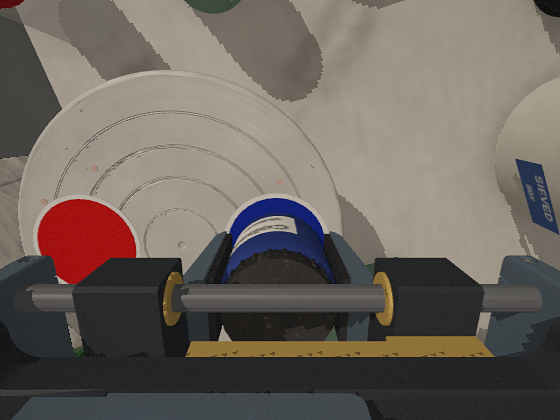

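p1 shows the jar over the blue disc, with the ring's front rim visible at (277,197) and centred left to right. I lower to contact and release.

Emit:
{"api": "drive_tool", "payload": {"plan": [[0,0,0,0,0,-2,50],[0,0,0,0,0,-4,50],[0,0,0,0,0,-5,50],[0,0,0,0,0,-6,50],[0,0,0,0,0,-6,50]]}}

```text
time_s: 12.3
ee_pos: [545.3, -309.3, 119.1]
ee_rot: [42.0, 89.9, 25.8]
force: [-2.9, 1.4, 4.8]
gripper_width: 53.9
```

```bash
python3 - <<'E'
from h import *
s=state();print(s["ee_pos"],s["gripper_width"],s["force"])
c=cam("wrist")
for ctr in ((544.8,-309),(544.8,-307.4),(544.8,-312)):
    print(ctr,[proj(c,(ctr[0]+r*.28,ctr[1]+r*.96,101)).round(1).tolist() for r in (28,33,36)])
im=look("p2",[]); cv2.imwrite("pics/p2c.png",cv2.resize(rd("p2")[170:290,190:370],None,fx=4,fy=4,interpolation=cv2.INTER_CUBIC)*1)
E
```

```text
[ 545.26211628 -309.25485783  119.07927587] 53.88959273474943 [-2.92565788  1.39757549  4.84469018]
(544.8, -309) [[278.0, 206.9], [278.0, 199.3], [278.0, 194.6]]
(544.8, -307.4) [[277.3, 204.6], [277.3, 196.9], [277.3, 192.2]]
(544.8, -312) [[279.3, 211.2], [279.3, 203.7], [279.3, 199.1]]
```

View pics/p2c.png

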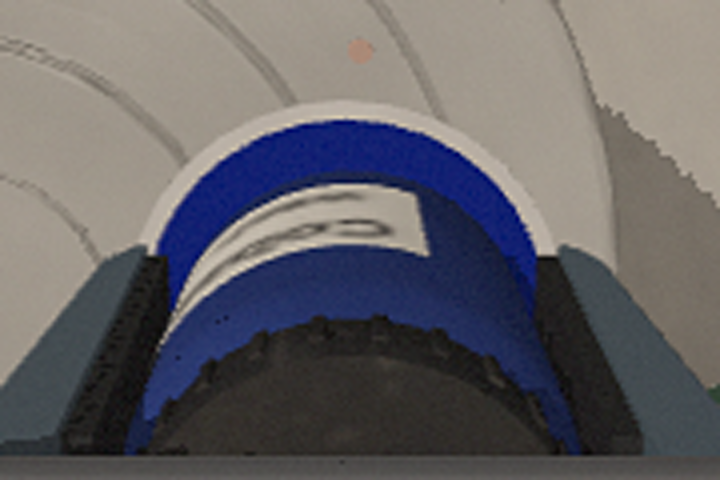

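```bash
python3 - <<'E'
from h import *
c=wcam("p2"); p=state()["ee_pos"]; d=np.array([.28,.96,0])
for z,row in ((101,213),(101+65,249.5),(176,258.8),(101,194.8)):
    rs=np.linspace(10,50,401); rr=[proj(c,np.r_[p[:2]+r*d[:2],z])[1] for r in rs]; print(z,row,rs[np.argmin(abs(np.array(rr)-row))])
i=grab_frame("scene"); cv2.imwrite("pics/s2.png",cv2.resize(i[230:320,310:450,::-1],None,fx=5,fy=5,interpolation=cv2.INTER_CUBIC))
S=cam("scene")
for q in ((0,0),(28,0),(36,0)):pass
print(proj(S,(544.8,-310,101)))
E
```

```text
101 213 24.1
166 249.5 26.1
176 258.8 26.2
101 194.8 36.0
[392.87962005 270.38209616]
```

View pics/s2.png

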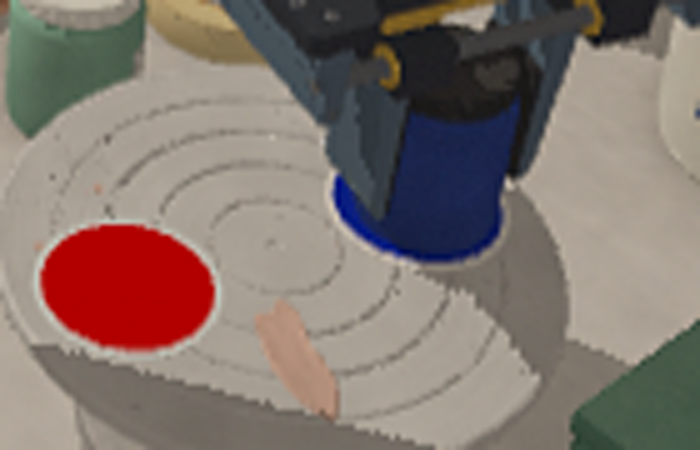

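The wrist and scene crops agree: the ring sits where expected, and the jar is about 2–4 mm too far towards −y. I lift slightly, shift, lower again and release.

Emit:
{"api": "drive_tool", "payload": {"plan": [[0,0,0,0,0,4,50],[0,0,0,0.7,2.6,4,50],[0,0,0,0.7,2.6,4,50],[0,0,0,0.7,2.6,2,50],[0,0,0,0.7,2.6,0.5,50],[0,0,0,0.7,2.6,0,50],[0,0,0,0.7,2.6,0,54],[0,0,0,0.7,2.6,0,57],[0,0,0,0.7,2.6,0,62],[0,0,0,0.7,2.6,0,75]], "grip_force": 10}}

```text
time_s: 13.65
ee_pos: [546.1, -306.8, 119.2]
ee_rot: [31.4, 89.9, 15.2]
force: [0.3, 0.6, -1.0]
gripper_width: 69.2
```

Emit:
{"api": "drive_tool", "payload": {"plan": [[0,0,0,0,0,0,80],[0,0,0,0,0,2,85],[0,0,0,0,0,20,85],[0,0,0,0,0,60,91],[0,0,0,0,0,110,91],[0,0,0,-25,20,130,91],[0,0,0,-55,40,130,91],[0,0,0,-60,50,130,91],[0,0,0,-60,50,130,91]]}}

```text
time_s: 14.78
ee_pos: [486.5, -256.5, 249.5]
ee_rot: [19.8, 89.8, 3.7]
force: [-0.6, 1.0, -0.0]
gripper_width: 90.9
```

```bash
python3 - <<'E'
from h import *
s=state();print(s["ee_pos"],s["gripper_width"],s["force"],s["qpos"].round(0))
look("v1",["jar_blue","mark_red","jar_redlid"]);c=cam("wrist")
b=blob(rd("v1"),"red",proj(c,(420,-273,101)),70); print(b[0],b[1],onz(c,b[0],101))
E
```

```text
[ 486.48483801 -256.51821339  249.45670825] 90.93880163571573 [-0.62053729  0.96327493 -0.01636272] [-29.  15.  90.   0.  76. -13.]
v1 jar_blue [([340.9, 231.3], 0.7, array([ 555., -349.]))]
v1 mark_red [([225.5, 236.2], 0.67, array([ 420., -279.]))]
v1 jar_redlid [([208.0, 77.4], 0.83, array([ 440., -100.]))]
[225.21305634 231.1213527 ] 2479.0 [ 421.53653608 -273.33384397  101.        ]
```

View pics/v1.png

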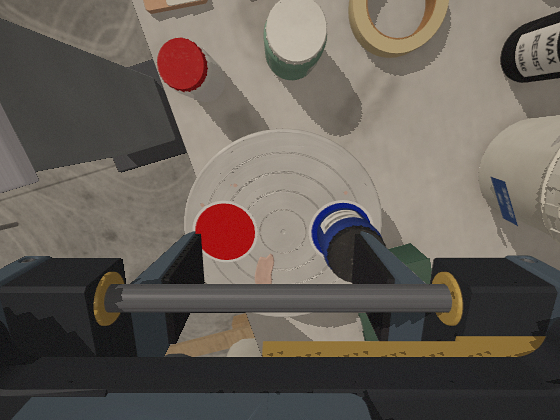

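v1 shows the blue jar standing on its disc. The red disc is at (421.5,−273.3), unmoved, so the wheel has not turned. Next is the red-lidded jar.

Emit:
{"api": "drive_tool", "payload": {"plan": [[0,0,0,-20,50,-20,91],[0,0,0,-40,100,-40,91],[0,0,0,-55,153,-70,91],[0,0,0,-55,153,-70,91],[0,0,0,-55,153,-70,91]]}}

```text
time_s: 15.6
ee_pos: [433.2, -104.9, 179.1]
ee_rot: [14.0, 89.8, -2.1]
force: [0.4, 0.2, 0.9]
gripper_width: 91.1
```

```bash
python3 - <<'E'
from h import *
s=state();print(s["ee_pos"])
look("r1",["jar_redlid"]);c=cam("wrist")
b=blob(rd("r1"),"red",proj(c,(431,-103,95)),40); print(b[0],b[1],onz(c,b[0],95),cv2.boundingRect(b[2]))
v=wcam("v1"); b2=blob(rd("v1"),"red",(182,65),40); print(tri([(c,b[0]),(v,b2[0])]), onz(v,(340.9,231.3),101),proj(v,(544.8,-309,101)))
cv2.imwrite("pics/v1c.png",cv2.resize(rd("v1")[180:290,290:400],None,fx=5,fy=5,interpolation=cv2.INTER_CUBIC))
E
```

```text
[ 433.23228489 -104.86814883  179.10205476]
r1 jar_redlid [([277.5, 190.4], 0.98, array([ 434., -100.]))]
[276.15871195 210.64502065] 2179.0 [433.84605262 -98.12761985  95.        ] (249, 184, 55, 54)
(array([433.40420787, -99.40720854,  90.25759448]), np.float64(0.07592185894676383)) [ 543.67122024 -308.64246043  101.        ] [341.97047816 231.32473377]
```

View pics/v1c.png

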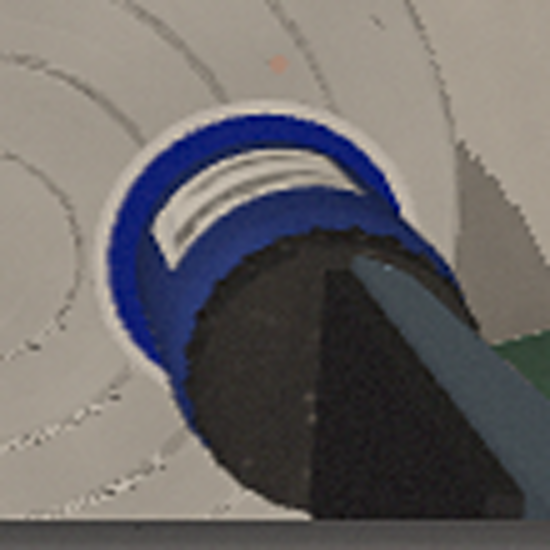

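The crop shows even gaps between jar and ring (8–9 mm against 8 mm ideal), so the blue jar is centred. Now I grasp the red-lidded jar.

Emit:
{"api": "drive_tool", "payload": {"plan": [[0,0,0,0.5,4,-40,91],[0,0,0,0.5,4,-90,91],[0,0,0,0.5,4,-130,91],[0,0,0,0.5,4,-149,91],[0,0,0,0.5,4,-150,91],[0,0,0,0.5,4,-150,46],[0,0,0,0.5,4,-150,46],[0,0,0,0.5,4,-150,46],[0,0,0,0.5,4,-150,46],[0,0,0,0.5,4,-150,46]], "grip_force": 20}}

```text
time_s: 16.95
ee_pos: [434.4, -101.5, 29.9]
ee_rot: [11.5, 89.7, -4.7]
force: [0.5, 0.9, 4.1]
gripper_width: 51.2
```

Emit:
{"api": "drive_tool", "payload": {"plan": [[0,0,0,0,0,0,46],[0,0,0,0,0,30,46],[0,0,0,0,0,80,46],[0,0,0,0,0,130,46],[0,0,0,0,-40,140,46],[0,0,0,-5,-100,140,46],[0,0,0,-8,-150,140,46],[0,0,0,-11,-170,140,46],[0,0,0,-11,-170,140,46],[0,0,0,-11,-170,140,46]]}}

```text
time_s: 18.2
ee_pos: [423.1, -270.1, 169.5]
ee_rot: [30.0, 89.7, 13.8]
force: [0.2, -0.4, -0.5]
gripper_width: 51.1
```

```bash
python3 - <<'E'
from h import *
s=state();print(s["ee_pos"],s["gripper_width"],s["force"])
E
```

```text
[ 423.14816273 -270.13658167  169.51805813] 51.10831175008991 [ 0.19467328 -0.38142832 -0.53598315]
```

Emit:
{"api": "drive_tool", "payload": {"plan": [[0,0,0,-2,-3,0,46],[0,0,0,-2,-3,-12,46],[0,0,0,-2,-3,-25,46],[0,0,0,-2,-3,-30,46],[0,0,0,-2,-3,-34,46],[0,0,0,-2,-3,-34,46],[0,0,0,-2,-3,-34,46]]}}

```text
time_s: 19.08
ee_pos: [421.4, -273.3, 135.8]
ee_rot: [24.0, 89.7, 7.7]
force: [-0.6, 0.2, -2.8]
gripper_width: 51.1
```

```bash
python3 - <<'E'
from h import *
s=state();print(s["ee_pos"],s["gripper_width"],s["force"])
im=look("p3",[]); c=cam("wrist"); p=s["ee_pos"]
print([proj(c,(421.2+r*.28,-273+r*.96,101)).round(1).tolist() for r in (33,36)],[proj(c,(p[0]+r*.28,p[1]+r*.96,p[2]-30)).round(1).tolist() for r in (24,26)])
a=cv2.resize(rd("p3")[150:270,190:370],None,fx=4,fy=4,interpolation=cv2.INTER_CUBIC)
i=cv2.cvtColor(grab_frame("scene"),cv2.COLOR_RGB2BGR); b=cv2.resize(i[225:315,295:430],None,fx=720/135,fy=720/135,interpolation=cv2.INTER_CUBIC)[:480]
cv2.imwrite("pics/p3c.png",cv2.resize(np.hstack([a,b]),(800,267)))
cv2.imwrite("pics/p3d.png",cv2.resize(np.vstack([a,b[:, :]]),(450,600)))
E
```

```text
[ 421.36999472 -273.32339183  135.79075065] 51.089644336072844 [-0.6367161   0.17144252 -2.78508857]
[[278.2, 193.4], [278.2, 189.1]] [[278.5, 208.3], [278.6, 205.4]]
```

View pics/p3d.png

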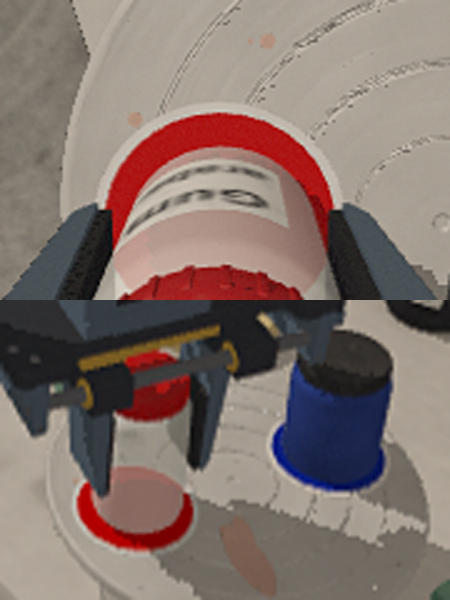

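p3 shows the jar over the red disc, 1.5–2 mm too far towards −y relative to the ring; the scene view shows the blue jar centred. I correct that, lower and release.

Emit:
{"api": "drive_tool", "payload": {"plan": [[0,0,0,0.2,1.7,0,46],[0,0,0,0.2,1.7,-2,46],[0,0,0,0.2,1.7,-3.5,46],[0,0,0,0.2,1.7,-5,46],[0,0,0,0.2,1.7,-5.5,46],[0,0,0,0.2,1.7,-5.5,50],[0,0,0,0.2,1.7,-5.5,53],[0,0,0,0.2,1.7,-5.5,58],[0,0,0,0.2,1.7,-5.5,70],[0,0,0,0.2,1.7,-5.5,80]], "grip_force": 10}}

```text
time_s: 20.42
ee_pos: [421.6, -271.6, 130.2]
ee_rot: [24.3, 89.7, 8.0]
force: [-0.4, -0.1, 0.1]
gripper_width: 75.2
```

Emit:
{"api": "drive_tool", "payload": {"plan": [[0,0,0,0,0,0,80],[0,0,0,0,0,2,85],[0,0,0,0,0,20,85],[0,0,0,0,0,60,91],[0,0,0,0,0,110,91],[0,0,0,30,10,120,91],[0,0,0,60,30,120,91],[0,0,0,65,20,120,91],[0,0,0,65,15,120,91],[0,0,0,65,15,120,91]]}}

```text
time_s: 21.68
ee_pos: [485.7, -257.4, 250.0]
ee_rot: [28.9, 89.8, 12.6]
force: [-0.5, -0.6, -0.0]
gripper_width: 90.7
```

```bash
python3 - <<'E'
from h import *
s=state();print(s["ee_pos"],s["gripper_width"],s["force"])
im=look("v2",["jar_blue","mark_red","jar_redlid"]); c=cam("wrist"); p=s["ee_pos"]
print(proj(c,(421.2,-273,101)),proj(c,(545,-309.5,101)))
a=cv2.resize(rd("v2")[180:290,180:400],(600,300),interpolation=cv2.INTER_CUBIC)
i=cv2.cvtColor(grab_frame("scene"),cv2.COLOR_RGB2BGR); b=cv2.resize(i[225:315,290:470],(600,300),interpolation=cv2.INTER_CUBIC)
cv2.imwrite("pics/v2c.png",np.vstack([a,b]))
E
```

```text
[ 485.68757086 -257.41022849  249.96126474] 90.74116720644733 [-0.46952153 -0.62832733 -0.04794699]
v2 jar_blue [([340.2, 229.5], 0.83, array([ 554., -347.]))]
v2 mark_red []
v2 jar_redlid [([225.4, 226.1], 0.84, array([ 396., -295.])), ([344.8, 230.4], 0.68, array([ 560., -350.]))]
[225.59663276 230.83334639] [342.30928112 231.06431864]
```

View pics/v2c.png

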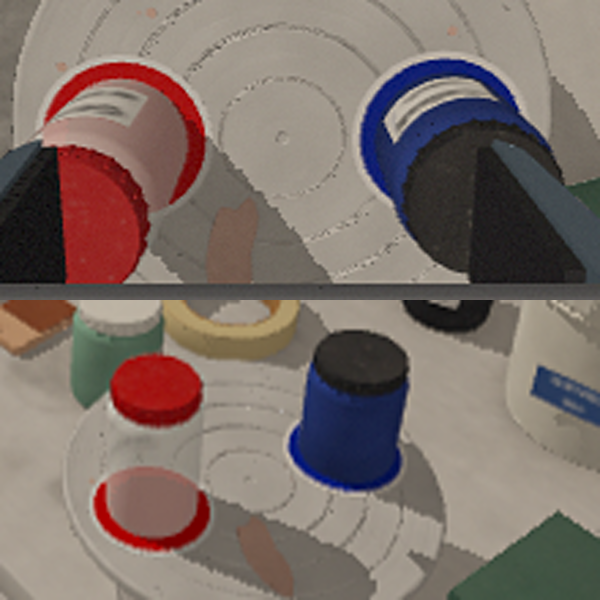

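Both jars stand centred on their discs and the wheel is unmoved. Next is the brown jar, with the jaws roughly along y.

Emit:
{"api": "drive_tool", "payload": {"plan": [[0,0,10,5,40,0,91],[0,0,20,10,90,0,91],[0,0,30,20,140,0,91],[0,0,40,25,190,0,91],[0,0,50,35,240,-10,91],[0,0,60,40,290,-30,91],[0,0,70,50,340,-50,91],[0,0,80,57,370,-70,91],[0,0,90,57,370,-90,91],[0,0,97,57,370,-90,91]]}}

```text
time_s: 23.18
ee_pos: [541.8, 113.6, 158.5]
ee_rot: [61.7, 89.6, 142.8]
force: [-0.2, -0.2, 0.1]
gripper_width: 90.9
```

```bash
python3 - <<'E'
from h import *
s=state();print(s["ee_pos"],s["qpos"].round(0)); M=R.from_euler("xyz",s["ee_rot"],degrees=True).as_matrix(); print(M[:,2].round(3))
look("n1",["jar_brown","mark_tile","tile_cream"]); c=cam("wrist")
print(proj(c,(543,114,70)),proj(c,(543,114,0)))
E
```

```text
[541.79802194 113.62979872 158.48198092] [ 10.  19.  97.   0.  64. -71.]
[0.155 0.988 0.003]
n1 jar_brown [([276.1, 199.3], 0.96, array([541., 113.])), ([179.5, 216.9], 0.32, array([544.,   3.]))]
n1 mark_tile [([409.4, 128.4], 0.78, array([487., 255.]))]
n1 tile_cream [([156.7, 115.6], 0.8, array([435.,   6.]))]
[277.14895767 216.44257834] [276.9232671  198.54627751]
```

View pics/n1.png

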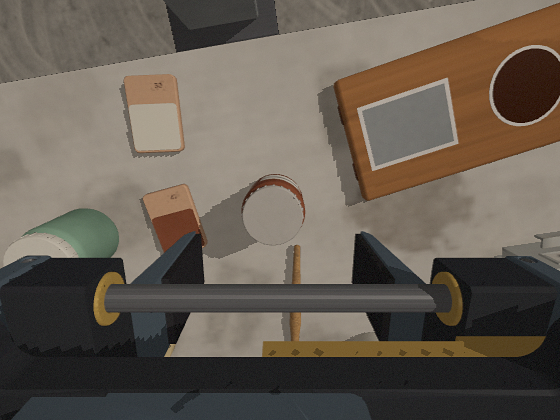

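n1 shows the brown jar's lid at (273,211) between the fingers, the cream tile at (155,115) and the board mark at (409,124). I descend and grip.

Emit:
{"api": "drive_tool", "payload": {"plan": [[0,0,0,-2,-2.5,-50,91],[0,0,0,-2,-2.5,-100,91],[0,0,0,-2,-2.5,-130,91],[0,0,0,-2,-2.5,-142,91],[0,0,0,-2,-2.5,-143,91],[0,0,0,-2,-2.5,-143,54],[0,0,0,-2,-2.5,-143,54],[0,0,0,-2,-2.5,-143,54],[0,0,0,-2,-2.5,-143,54],[0,0,0,-2,-2.5,-143,54]], "grip_force": 20}}

```text
time_s: 24.62
ee_pos: [541.5, 110.7, 18.2]
ee_rot: [9.0, 89.7, 89.6]
force: [-1.3, -1.4, 4.0]
gripper_width: 58.7
```

```bash
python3 - <<'E'
from h import *
# board mark fits from n1
c=wcam("n1"); im=rd("n1")
b=blob(im,"grey",(409,124),60); q=cv2.minAreaRect(b[2]); print(b[1],q); 
P=[onz(c,u,18)[:2] for u in cv2.boxPoints(q)]; print(np.round(P,1).tolist(),np.mean(P,0))
h=cv2.approxPolyDP(b[2],10,True)[:,0]; P=np.array([onz(c,u,18)[:2] for u in h]); print(P.round(1).tolist(),P.mean(0))
b=blob(im,"brown",(525,87),50); print(b[0],b[1],cv2.boundingRect(b[2]),onz(c,b[0],18))
for t,n in(("n1",(155,115)),("w2",(280,180)),("w3",(432,128))):
    im=rd(t); cc=wcam(t); hsv=cv2.cvtColor(im,cv2.COLOR_BGR2HSV); x,y=n; print(t,[hsv[y+d,x].tolist() for d in(-25,0,20)],hsv[y,x-45].tolist())
E
```

```text
5836.5 ((409.5953674316406, 123.85618591308594), (65.7028579711914, 99.24598693847656), 72.21611022949219)
[[458.9, 200.8], [445.6, 291.4], [506.8, 310.6], [522.3, 215.6]] [483.40527527 254.61255823]
[[446.2, 291.6], [459.8, 205.3], [522.1, 216.2], [508.2, 300.9]] [484.08625704 253.5024437 ]
[527.18622705  85.39434777] 3821.5 (493, 49, 67, 74) [464.53343443 366.89463895  18.        ]
n1 [[14, 103, 156], [20, 39, 172], [20, 39, 171]] [17, 35, 153]
w2 [[14, 101, 171], [20, 39, 183], [19, 39, 181]] [17, 34, 158]
w3 [[13, 104, 166], [19, 41, 175], [19, 40, 178]] [17, 37, 157]
```

Emit:
{"api": "drive_tool", "payload": {"plan": [[0,0,0,0,0,40,54],[0,0,0,0,0,90,54],[0,0,0,-15,50,100,54],[0,0,0,-30,105,100,54],[0,0,0,-50,160,100,54],[0,0,0,-65,215,100,54],[0,0,0,-76,256,90,54],[0,0,0,-76,256,60,54],[0,0,0,-76,256,30,54],[0,0,0,-76,256,23,54]]}}

```text
time_s: 25.88
ee_pos: [463.7, 365.6, 38.5]
ee_rot: [83.2, 89.7, 163.8]
force: [-0.0, -0.2, -1.8]
gripper_width: 58.5
```

Emit:
{"api": "drive_tool", "payload": {"plan": [[0,0,0,0,0,0,54],[0,0,0,0,0,0,54]]}}

```text
time_s: 26.12
ee_pos: [464.2, 365.8, 39.3]
ee_rot: [66.8, 89.8, 147.4]
force: [0.9, -0.0, -2.7]
gripper_width: 58.8
```

```bash
python3 - <<'E'
from h import *
s=state();print(s["ee_pos"],s["gripper_width"],s["force"]);M=R.from_euler("xyz",s["ee_rot"],degrees=True).as_matrix(); print(M[:,1].round(3))
im=look("p4",["mark_brown"]); c=cam("wrist"); p=s["ee_pos"]; d=M[:2,1]
print([proj(c,np.r_[np.array([465,366.5])+r*d,18]).round(1).tolist() for r in (33,36)],[proj(c,np.r_[p[:2]+r*d,p[2]-18]).round(1).tolist() for r in (27,30)])
a=cv2.resize(rd("p4")[150:290,190:370],(720,560),interpolation=cv2.INTER_CUBIC); cv2.imwrite("pics/p4c.png",a)
E
```

```text
[464.21823973 365.81207185  39.34533074] 58.84330557145334 [ 0.89253104 -0.04440506 -2.66959428]
[-0.987  0.163  0.004]
p4 mark_brown []
[[277.5, 199.1], [277.5, 194.6]] [[276.3, 208.5], [276.3, 203.9]]
```

View pics/p4c.png

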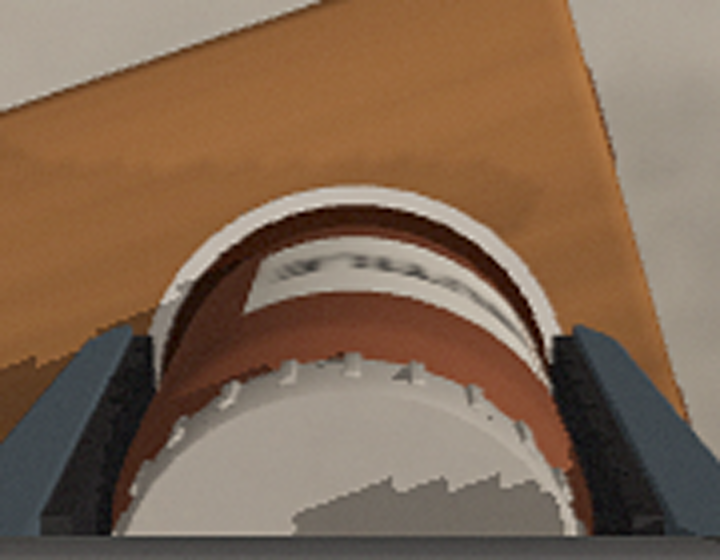

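The jar is within about 1 mm of the ring, symmetric left and right, with a front gap of about 7 mm against 6 mm plus the bevel. I lower and release.

Emit:
{"api": "drive_tool", "payload": {"plan": [[0,0,0,0,0,-1.5,54],[0,0,0,0,0,-3,54],[0,0,0,0,0,-4,54],[0,0,0,0,0,-4,57],[0,0,0,0,0,-4,61],[0,0,0,0,0,-4,70],[0,0,0,0,0,-4,80],[0,0,0,0,0,-2,85],[0,0,0,0,0,20,85],[0,0,0,0,0,60,91]], "grip_force": 10}}

```text
time_s: 27.48
ee_pos: [463.4, 365.2, 98.9]
ee_rot: [96.1, 89.6, 176.7]
force: [0.1, 1.0, 0.3]
gripper_width: 90.4
```

Emit:
{"api": "drive_tool", "payload": {"plan": [[0,0,-10,0,-50,50,91],[0,0,-20,-5,-100,70,91],[0,0,-30,-10,-150,80,91],[0,0,-40,-15,-200,80,91],[0,0,-50,-20,-250,80,91],[0,0,-60,-25,-300,80,91],[0,0,-70,-30,-345,80,91],[0,0,-80,-30,-360,70,91],[0,0,-80,-30,-360,60,91],[0,0,-80,-30,-360,60,91]]}}

```text
time_s: 28.72
ee_pos: [432.8, 5.8, 158.2]
ee_rot: [111.1, 89.6, 111.9]
force: [-0.7, 0.4, -0.2]
gripper_width: 91.0
```

```bash
cat > tile.py <<'E'
from h import *
def tile(t,c,ctr,z=9,yaw=90):
    """fit 74x50 rectangle (colour+edge) of the cream tile: GrabCut segmentation -> min area rect on plane z"""
    im=rd(t); u=proj(c,(*ctr,z)); pts=np.array([proj(c,(ctr[0]+a,ctr[1]+b,z)) for a in(-52,52) for b in(-52,52)])
    x0,y0=np.maximum(pts.min(0),0).astype(int); x1,y1=np.minimum(pts.max(0),[559,419]).astype(int)
    m=np.zeros(im.shape[:2],np.uint8); bg=np.zeros((1,65));fg=np.zeros((1,65))
    cv2.grabCut(im,m,(x0,y0,x1-x0,y1-y0),bg,fg,8,cv2.GC_INIT_WITH_RECT)
    k=((m&1)*255).astype(np.uint8); k=cv2.morphologyEx(k,cv2.MORPH_OPEN,np.ones((5,5)))
    q=max(cv2.findContours(k,cv2.RETR_EXTERNAL,cv2.CHAIN_APPROX_NONE)[0],key=cv2.contourArea)[:,0]
    W=np.array([onz(c,v,z)[:2] for v in q],np.float32); r=cv2.minAreaRect(W); print(t,"rect",r)
    B=np.array([proj(c,(*v,z)) for v in cv2.boxPoints(r)]); o=im.copy(); cv2.polylines(o,[B.round().astype(int)],True,(0,255,0),1); cv2.imwrite(f"pics/{t}_t.png",o)
    return r
E
python3 - <<'E'
from tile import *
s=state();print(s["ee_pos"],s["qpos"].round(0)); M=R.from_euler("xyz",s["ee_rot"],degrees=True).as_matrix(); print(M[:,2].round(3))
look("t1",["tile_cream"]); tile("t1",cam("wrist"),(432,5)); tile("n1",wcam("n1"),(432,5)); tile("w2",wcam("w2"),(432,5))
E
```

```text
[432.81747994   5.77594354 158.17237538] [ -1.   8. 112.   0.  60.  -2.]
[ 1.     0.014 -0.003]
t1 tile_cream [([280.0, 201.6], 0.72, array([434.,   4.]))]
t1 rect ((435.9746398925781, 3.939800262451172), (58.17424392700195, 77.09346008300781), 82.03524017333984)
n1 rect ((435.6733093261719, 4.828290939331055), (57.18864822387695, 76.99226379394531), 83.30821990966797)
w2 rect ((433.92657470703125, 2.3742618560791016), (57.71211242675781, 76.89518737792969), 83.19477081298828)
```

```bash
python3 -c "
import cv2,numpy as np
a=cv2.imread('pics/t1_t.png');b=cv2.imread('pics/n1_t.png')
cv2.imwrite('pics/t1v.png',np.hstack([cv2.resize(a[150:290,180:380],(400,280)),cv2.resize(b[50:190,60:260],(400,280))]))"
cat > rect.py <<'E'
from h import *
def rectify(t,c,ctr,ang,z,half=60,s=2):
    """top-down patch: columns along u=(cos,sin)(ang), rows along v=u+90deg; s px per mm"""
    n=2*half*s; g=(np.arange(n)-n/2+.5)/s; a=np.radians(ang); u=np.array([np.cos(a),np.sin(a)]); v=np.array([-u[1],u[0]])
    U,V=np.meshgrid(g,g); P=np.stack([ctr[0]+U*u[0]+V*v[0],ctr[1]+U*u[1]+V*v[1],np.full(U.shape,z)],-1)
    K,o,M=c; q=(P-o)@M@K.T; q=q[...,:2]/q[...,2:]
    return cv2.remap(rd(t),q[...,0].astype(np.float32),q[...,1].astype(np.float32),cv2.INTER_CUBIC)
E
python3 - <<'E'
from rect import *
for t in ("t1","n1","w2"):
  r=rectify(t,wcam(t),(435,6),-8,9); hsv=cv2.cvtColor(r,cv2.COLOR_BGR2HSV).astype(int)
  print(t,"along(-44..44 step 4): V,S at v=0"); i=[120+2*k for k in range(-48,49,3)]
  print([(k,int(hsv[112:128,120+2*k,2].mean()),int(hsv[112:128,120+2*k,1].mean())) for k in range(-46,47,2) if abs(k)>30])
  for u in (-20,20): print(" across at u",u,[(k,int(hsv[120+2*k,120+2*u-8:120+2*u+8,2].mean()),int(hsv[120+2*k,120+2*u-8:120+2*u+8,1].mean())) for k in range(-40,41,2) if abs(k)>18])
E
```

```text
t1 along(-44..44 step 4): V,S at v=0
[(-46, 161, 34), (-44, 163, 34), (-42, 164, 33), (-40, 164, 33), (-38, 161, 66), (-36, 169, 102), (-34, 168, 101), (-32, 169, 99), (32, 181, 33), (34, 169, 96), (36, 113, 55), (38, 115, 36), (40, 160, 34), (42, 163, 33), (44, 163, 33), (46, 161, 34)]
 across at u -20 [(-40, 160, 34), (-38, 162, 34), (-36, 162, 34), (-34, 162, 34), (-32, 167, 33), (-30, 107, 39), (-28, 111, 38), (-26, 104, 31), (-24, 166, 105), (-22, 169, 100), (-20, 169, 99), (20, 171, 100), (22, 169, 101), (24, 186, 98), (26, 155, 43), (28, 165, 33), (30, 164, 33), (32, 163, 33), (34, 164, 34), (36, 163, 35), (38, 163, 34), (40, 162, 34)]
 across at u 20 [(-40, 161, 33), (-38, 161, 33), (-36, 161, 33), (-34, 160, 34), (-32, 163, 34), (-30, 106, 39), (-28, 113, 38), (-26, 112, 36), (-24, 125, 78), (-22, 184, 35), (-20, 179, 38), (20, 180, 37), (22, 180, 36), (24, 183, 62), (26, 159, 97), (28, 162, 29), (30, 161, 33), (32, 161, 32), (34, 162, 33), (36, 162, 33), (38, 163, 33), (40, 164, 33)]
n1 along(-44..44 step 4): V,S at v=0
[(-46, 151, 34), (-44, 152, 36), (-42, 153, 34), (-40,
[... 1227 characters left out ...]
(-40, 165, 34), (-38, 165, 34), (-36, 166, 34), (-34, 166, 33), (-32, 118, 35), (-30, 113, 38), (-28, 114, 35), (-26, 108, 44), (-24, 161, 103), (-22, 173, 99), (-20, 171, 99), (20, 172, 99), (22, 173, 101), (24, 176, 79), (26, 167, 32), (28, 167, 33), (30, 169, 32), (32, 167, 35), (34, 147, 36), (36, 142, 36), (38, 138, 36), (40, 127, 35)]
 across at u 20 [(-40, 163, 33), (-38, 163, 35), (-36, 163, 34), (-34, 166, 33), (-32, 119, 38), (-30, 115, 37), (-28, 116, 38), (-26, 114, 35), (-24, 123, 79), (-22, 184, 39), (-20, 183, 37), (20, 127, 43), (22, 129, 41), (24, 120, 70), (26, 114, 48), (28, 116, 35), (30, 115, 35), (32, 116, 37), (34, 116, 37), (36, 117, 38), (38, 117, 37), (40, 117, 37)]
```

The tile's long side runs along x at about −6.5°, with its centre near (434,7); its measured size of 73.5×50.5 mm checks out. I turn the jaws across its width.

Emit:
{"api": "drive_tool", "payload": {"plan": [[0,0,10,1,1,-10,91],[0,0,20,1,1,-20,91],[0,0,30,1,1,-30,91],[0,0,40,1,1,-40,91],[0,0,50,1,1,-50,91],[0,0,60,1,1,-60,91],[0,0,70,1,1,-70,91],[0,0,80,1,1,-80,91],[0,0,82.7,1,1,-85,91],[0,0,82.7,1,1,-85,91]]}}

```text
time_s: 30.08
ee_pos: [434.7, 7.7, 73.9]
ee_rot: [95.8, 89.6, 179.3]
force: [-0.0, -0.2, -0.0]
gripper_width: 91.1
```

```bash
python3 - <<'E'
from rect import *
s=state();print(s["ee_pos"],s["qpos"].round(1)); M=R.from_euler("xyz",s["ee_rot"],degrees=True).as_matrix(); print(M.round(4).tolist(),np.degrees(np.arctan2(M[1,2],M[0,2])))
look("t2",["tile_cream"]); t="t2"
r=rectify(t,wcam(t),(434,6.7),-6.5,9); hsv=cv2.cvtColor(r,cv2.COLOR_BGR2HSV).astype(int)
print([(k,int(hsv[112:128,120+2*k,2].mean()),int(hsv[112:128,120+2*k,1].mean())) for k in range(-44,45,1) if abs(k)>33])
for u in (-20,20): print(" across at u",u,[(k,int(hsv[120+2*k,120+2*u-8:120+2*u+8,2].mean()),int(hsv[120+2*k,120+2*u-8:120+2*u+8,1].mean())) for k in range(-30,31,1) if abs(k)>20])
E
```

```text
[434.71278095   7.73567717  73.86409843] [ -0.5  14.6 118.5   0.   47.3 -84.1]
[[-0.0066, -0.9937, 0.1121], [0.0001, 0.1121, 0.9937], [-1.0, 0.0066, -0.0007]] 83.56546924768314
t2 tile_cream [([272.6, 221.3], 0.97, array([433.,   4.]))]
[(-44, 159, 34), (-43, 158, 34), (-42, 159, 34), (-41, 158, 34), (-40, 158, 34), (-39, 161, 30), (-38, 127, 89), (-37, 154, 104), (-36, 164, 101), (-35, 163, 101), (-34, 162, 100), (34, 173, 44), (35, 176, 90), (36, 125, 101), (37, 116, 40), (38, 156, 34), (39, 160, 34), (40, 158, 34), (41, 158, 35), (42, 158, 34), (43, 157, 34), (44, 156, 35)]
 across at u -20 [(-30, 108, 37), (-29, 108, 38), (-28, 108, 37), (-27, 108, 36), (-26, 105, 37), (-25, 114, 106), (-24, 169, 103), (-23, 164, 101), (-22, 164, 102), (-21, 164, 102), (21, 165, 101), (22, 164, 101), (23, 170, 105), (24, 167, 78), (25, 159, 31), (26, 160, 33), (27, 159, 33), (28, 159, 34), (29, 159, 34), (30, 159, 35)]
 across at u 20 [(-30, 110, 39), (-29, 110, 37), (-28, 109, 38), (-27, 110, 38), (-26, 106, 49), (-25, 124, 93), (-24, 171, 47), (-23, 175, 38), (-22, 173, 39), (-21, 171, 40), (21, 174, 38), (22, 173, 37), (23, 174, 79), (24, 164, 67), (25, 156, 33), (26, 157, 33), (27, 157, 34), (28, 157, 34), (29, 157, 33), (30, 157, 35)]
```

Emit:
{"api": "drive_tool", "payload": {"plan": [[0,0,0,-1,-1,-30,91],[0,0,0,-1,-1,-55,80],[0,0,0,-1,-1,-64,75],[0,0,0,-1,-1,-69,75],[0,0,0,-1,-1,-70,75],[0,0,0,-1,-1,-70,75],[0,0,0,-1,-1,-70,75]]}}

```text
time_s: 31.05
ee_pos: [434.4, 6.5, 4.7]
ee_rot: [96.5, 89.7, -180.0]
force: [-0.4, -0.2, -0.1]
gripper_width: 75.0
```

Emit:
{"api": "drive_tool", "payload": {"plan": [[0,0,0,0,0,-1,65],[0,0,0,0,0,-1,55],[0,0,0,0,0,-1,44],[0,0,0,0,0,-1,44],[0,0,0,0,0,-1,44],[0,0,0,0,0,-1,44]], "grip_force": 20}}

```text
time_s: 31.8
ee_pos: [434.4, 6.5, 3.7]
ee_rot: [96.6, 89.7, -179.9]
force: [-0.1, -0.7, 0.7]
gripper_width: 49.6
```

Emit:
{"api": "drive_tool", "payload": {"plan": [[0,0,0,0,0,30,44],[0,0,0,0,0,80,44],[0,0,-10,10,20,110,44],[0,0,-20,20,40,110,44],[0,0,-30,30,60,110,44],[0,0,-40,40,80,110,44],[0,0,-50,50,100,110,44],[0,0,-60,60,120,110,44],[0,0,-70,66,134,110,44],[0,0,-74.5,66,134,110,44]]}}

```text
time_s: 33.05
ee_pos: [500.6, 141.4, 113.3]
ee_rot: [99.6, 89.7, 108.5]
force: [-1.2, -0.9, -0.8]
gripper_width: 50.0
```

Emit:
{"api": "drive_tool", "payload": {"plan": [[0,0,0,0,0,0,44],[0,0,0,0,0,0,44]]}}

```text
time_s: 33.3
ee_pos: [500.4, 141.3, 113.1]
ee_rot: [105.3, 89.7, 114.3]
force: [0.4, -0.2, -0.9]
gripper_width: 49.7
```

```bash
python3 - <<'E'
from rect import *
s=state();print(s["ee_pos"],s["gripper_width"],s["qpos"].round(1)); M=R.from_euler("xyz",s["ee_rot"],degrees=True).as_matrix(); print(M[:,0].round(4),np.degrees(np.arctan2(M[1,2],M[0,2])))
look("k1",["mark_tile","mark_brown","jar_brown"]); c=cam("wrist"); im=rd("k1")
print(proj(c,(484,253.5,18)))
b=blob(im,"grey",proj(c,(484,253.5,18)),75); print(b[1],cv2.boundingRect(b[2]))
h=cv2.approxPolyDP(b[2],12,True)[:,0]; P=np.array([onz(c,u,18)[:2] for u in h]); print(P.round(1).tolist(),P.mean(0))
W=np.array([onz(c,u,18)[:2] for u in b[2][:,0]],np.float32); print(cv2.minAreaRect(W))
E
```

```text
[500.4206783  141.31591366 113.12280898] 49.66113539060409 [ 14.3  18.5 105.3   0.3  56.3   5.2]
[-0.002   0.0044 -1.    ] 8.961159300734746
k1 mark_tile [([280.6, 80.8], 0.94, array([485., 254.]))]
k1 mark_brown []
k1 jar_brown []
[279.63172802  80.74712089]
7872.5 (244, 20, 78, 114)
[[450.7, 287.9], [463.1, 209.7], [518.0, 218.4], [508.6, 301.1]] [485.10745339 254.30109916]
((485.71905517578125, 255.01258850097656), (60.08506393432617, 84.06886291503906), 8.912679672241211)
```

```bash
cat >> rect.py <<'E'
def edges(g,lo,hi):
    """sub-px positions (mm) of the outermost strong steps of a 1-D profile"""
    return g
E
python3 - <<'E'
from rect import *
for t in ("k1","n1"):
    r=rectify(t,wcam(t),(484,253.5),9,18).astype(int); S=r.max(2)-r.min(2)   # saturation: wood high, white/grey low
    m=(S<50)
    # columns along board width (9deg), rows along board length (99deg)
    def ext(line):
        i=np.where(line)[0]; k=np.split(i,np.where(np.diff(i)>4)[0]+1); k=max(k,key=len); return ((k[0]-119.5)/2,(k[-1]-119.5)/2)
    print(t,"width at v=-30,0,30:",[ext(m[120+2*v]) for v in(-30,-15,0,15,30)])
    print("  length at u=-20..20:",[ext(m[:,120+2*u]) for u in(-20,-10,0,10,20)])
E
```

```text
k1 width at v=-30,0,30: [(np.float64(-31.75), np.float64(32.25)), (np.float64(-31.75), np.float64(31.75)), (np.float64(-31.75), np.float64(31.75)), (np.float64(-31.75), np.float64(33.75)), (np.float64(-31.75), np.float64(32.25))]
  length at u=-20..20: [(np.float64(-44.25), np.float64(43.75)), (np.float64(-44.25), np.float64(43.75)), (np.float64(-44.25), np.float64(43.75)), (np.float64(-44.25), np.float64(44.25)), (np.float64(-44.25), np.float64(44.25))]
n1 width at v=-30,0,30: [(np.float64(-31.75), np.float64(31.75)), (np.float64(-31.75), np.float64(31.75)), (np.float64(-31.75), np.float64(31.75)), (np.float64(-32.25), np.float64(31.75)), (np.float64(-32.25), np.float64(31.75))]
  length at u=-20..20: [(np.float64(-44.25), np.float64(43.75)), (np.float64(-44.25), np.float64(43.75)), (np.float64(-44.25), np.float64(43.75)), (np.float64(-44.25), np.float64(44.25)), (np.float64(-44.25), np.float64(43.75))]
```

k1 and n1 both give the tile mark at (484.0,253.4), 9.0°, with an 88×64 size that confirms z=18. I carry the tile over and hover low.

Emit:
{"api": "drive_tool", "payload": {"plan": [[0,0,0,-8,50,0,44],[0,0,0,-16,100,0,44],[0,0,0,-16.5,111.5,-20,44],[0,0,0,-16.5,111.5,-60,44],[0,0,0,-16.5,111.5,-83,44],[0,0,0,-16.5,111.5,-87,44],[0,0,0,-16.5,111.5,-87,44],[0,0,0,-16.5,111.5,-87,44]]}}

```text
time_s: 34.5
ee_pos: [485.0, 253.1, 27.6]
ee_rot: [73.3, 89.7, 82.2]
force: [-0.0, 0.1, 0.5]
gripper_width: 49.9
```

```bash
python3 - <<'E'
from rect import *
s=state();print(s["ee_pos"],s["gripper_width"],s["force"]); M=R.from_euler("xyz",s["ee_rot"],degrees=True).as_matrix(); print(M[:,0].round(4),np.degrees(np.arctan2(M[1,2],M[0,2])))
look("k2",[]); c=wcam("k2"); zt=s["ee_pos"][2]-3.7+9
print("tile far edge top px",proj(c,(484-.156*37,253.4+.988*37,zt)),"mark edge",proj(c,(484-.156*44,253.4+.988*44,18)))
for nm,z in(("mark plane",18),("tile top plane",zt)):
    r=rectify("k2",c,(484,253.4),9,z).astype(int); S=r.max(2)-r.min(2)
    for u in(-15,0,15): print(nm,u,[(v/2,int(r[120+v,120+2*u-4:120+2*u+4].max(1).mean()),int(S[120+v,120+2*u-4:120+2*u+4].mean())) for v in range(60,96,2)])
E
```

```text
[485.02527958 253.08771539  27.55611732] 49.8652710726014 [-0.00806228  0.11252344  0.50071328]
[ 8.0e-04  5.6e-03 -1.0e+00] 8.90640201909017
tile far edge top px [276.51185381 201.65274022] mark edge [276.56357983 184.4210139 ]
mark plane -15 [(30.0, 183, 69), (31.0, 159, 61), (32.0, 198, 72), (33.0, 202, 72), (34.0, 191, 71), (35.0, 162, 57), (36.0, 137, 4), (37.0, 139, 8), (38.0, 139, 6), (39.0, 144, 9), (40.0, 205, 21), (41.0, 198, 20), (42.0, 194, 19), (43.0, 178, 21), (44.0, 135, 86), (45.0, 128, 78), (46.0, 129, 79), (47.0, 132, 81)]
mark plane 0 [(30.0, 132, 54), (31.0, 133, 54), (32.0, 131, 53), (33.0, 126, 51), (34.0, 122, 49), (35.0, 112, 39), (36.0, 93, 3), (37.0, 94, 5), (38.0, 94, 5), (39.0, 84, 3), (40.0, 153, 19), (41.0, 143, 17), (42.0, 143, 17), (43.0, 141, 15), (44.0, 105, 67), (45.0, 106, 65), (46.0, 106, 64), (47.0, 105, 65)]
mark plane 15 [(30.0, 132, 53), (31.0, 132, 54), (32.0, 131, 53), (33.0, 127, 52), (34.0, 123, 50), (35.0, 110, 37), (36.0, 90, 3), (37.0, 92, 5), (38.0, 91, 5), (39.0, 83, 3), (40.0, 145, 18), (41.0, 142, 16), (42.0, 142, 16), (43.0, 146, 1
[... 320 characters left out ...]
, (44.0, 197, 20), (45.0, 199, 19), (46.0, 185, 34), (47.0, 137, 93)]
tile top plane 0 [(30.0, 185, 69), (31.0, 187, 70), (32.0, 177, 67), (33.0, 130, 53), (34.0, 132, 54), (35.0, 133, 53), (36.0, 128, 53), (37.0, 125, 51), (38.0, 122, 55), (39.0, 94, 4), (40.0, 93, 5), (41.0, 94, 5), (42.0, 84, 3), (43.0, 154, 19), (44.0, 143, 17), (45.0, 143, 16), (46.0, 137, 18), (47.0, 103, 70)]
tile top plane 15 [(30.0, 127, 50), (31.0, 132, 53), (32.0, 134, 54), (33.0, 133, 53), (34.0, 133, 54), (35.0, 132, 55), (36.0, 129, 52), (37.0, 125, 50), (38.0, 124, 56), (39.0, 91, 4), (40.0, 92, 5), (41.0, 91, 4), (42.0, 84, 3), (43.0, 142, 17), (44.0, 142, 17), (45.0, 141, 16), (46.0, 146, 7), (47.0, 94, 67)]
```

The tile edge sits 0.1 mm from ideal lengthwise, and about 1 mm off across. I correct that, lower and release.

Emit:
{"api": "drive_tool", "payload": {"plan": [[0,0,0,-0.9,-0.1,-2,44],[0,0,0,-0.9,-0.1,-4,44],[0,0,0,-0.9,-0.1,-5,44],[0,0,0,-0.9,-0.1,-5.8,44],[0,0,0,-0.9,-0.1,-5.8,44],[0,0,0,-0.9,-0.1,-5.8,48],[0,0,0,-0.9,-0.1,-5.8,51],[0,0,0,-0.9,-0.1,-5.8,56],[0,0,0,-0.9,-0.1,-5.8,65],[0,0,0,-0.9,-0.1,-5.8,70]], "grip_force": 10}}

```text
time_s: 35.8
ee_pos: [484.0, 253.0, 21.7]
ee_rot: [74.3, 89.7, 83.2]
force: [0.4, -0.5, 0.2]
gripper_width: 69.4
```

Emit:
{"api": "drive_tool", "payload": {"plan": [[0,0,0,0,0,5,70],[0,0,0,0,0,30,75],[0,0,0,0,0,80,75],[0,0,0,0,-30,130,75],[0,0,0,0,-60,170,75],[0,0,0,0,-60,170,75],[0,0,0,0,-60,170,75]]}}

```text
time_s: 36.67
ee_pos: [483.6, 193.0, 191.3]
ee_rot: [81.5, 89.7, 90.4]
force: [0.6, 0.1, -0.2]
gripper_width: 75.0
```

```bash
python3 - <<'E'
from rect import *
s=state();print(s["time_s"],s["ee_pos"],s["gripper_width"],s["force"])
look("f1",["tile_cream","jar_brown"]); t="f1"; c=wcam(t)
r=rectify(t,c,(484,253.4),9,18).astype(int); S=r.max(2)-r.min(2); m=cv2.morphologyEx((S<50).astype(np.uint8),cv2.MORPH_CLOSE,np.ones((3,3)))
print("mark plane: u profile v=25 / v=-25 / v profile u=-15, 15  (pos,max,chroma)")
def show(img,z):
    r=rectify(t,c,(484,253.4),9,z).astype(int); S=r.max(2)-r.min(2); V=r.max(2)
    f=lambda a,b,rng:[(k,int(a[2*k+120]),int(b[2*k+120])) for k in rng]
    R1=list(range(-47,-21))+list(range(22,48))
    for v in(-18,18): print(z,"u@v",v,f(V[120+2*v-6:120+2*v+6].mean(0),S[120+2*v-6:120+2*v+6].mean(0),[k for k in R1 if abs(k)<37]))
    for u in(-15,15): print(z,"v@u",u,f(V[:,120+2*u-6:120+2*u+6].mean(1),S[:,120+2*u-6:120+2*u+6].mean(1),[k for k in R1 if abs(k)>33]))
show(r,27)
show(r,18)
E
```

```text
36.675 [483.56081367 192.95840294 191.31352915] 74.98303813754771 [ 0.56329294  0.08647092 -0.16111215]
f1 tile_cream [([286.6, 145.8], 0.6, array([485., 251.]))]
f1 jar_brown [([290.4, 26.1], 0.69, array([469., 373.]))]
mark plane: u profile v=25 / v=-25 / v profile u=-15, 15  (pos,max,chroma)
27 u@v -18 [(-36, 140, 85), (-35, 136, 82), (-34, 136, 83), (-33, 131, 88), (-32, 154, 59), (-31, 182, 25), (-30, 191, 17), (-29, 198, 21), (-28, 167, 14), (-27, 125, 5), (-26, 135, 32), (-25, 170, 63), (-24, 186, 27), (-23, 188, 25), (-22, 188, 26), (22, 188, 32), (23, 155, 42), (24, 100, 29), (25, 86, 4), (26, 132, 7), (27, 175, 17), (28, 187, 19), (29, 188, 18), (30, 188, 17), (31, 152, 52), (32, 136, 82), (33, 136, 87), (34, 138, 84), (35, 138, 85), (36, 139, 86)]
27 u@v 18 [(-36, 142, 87), (-35, 139, 86), (-34, 136, 86), (-33, 137, 85), (-32, 156, 62), (-31, 189, 15), (-30, 189, 18), (-29, 190, 20), (-28, 162, 14), (-27, 130, 4), (-26, 135, 30), (-25, 168, 63), (-24, 177, 69), (-23, 177, 68), (-22, 176, 68), (22, 181, 71), (23, 162, 62), (24, 106, 29), (25, 81, 2), (26, 85, 4), (27, 125, 
[... 2117 characters left out ...]
7, 166, 76), (-36, 190, 47), (-35, 189, 21), (-34, 186, 27), (34, 179, 69), (35, 152, 60), (36, 177, 72), (37, 176, 57), (38, 132, 13), (39, 129, 3), (40, 174, 16), (41, 195, 20), (42, 177, 16), (43, 167, 18), (44, 129, 59), (45, 109, 76), (46, 117, 72), (47, 104, 63)]
18 v@u 15 [(-47, 143, 88), (-46, 94, 62), (-45, 94, 54), (-44, 123, 25), (-43, 136, 11), (-42, 136, 17), (-41, 128, 15), (-40, 92, 5), (-39, 81, 1), (-38, 121, 47), (-37, 173, 76), (-36, 174, 45), (-35, 177, 21), (-34, 190, 26), (34, 122, 50), (35, 121, 51), (36, 124, 55), (37, 109, 36), (38, 87, 7), (39, 76, 2), (40, 121, 12), (41, 140, 16), (42, 135, 15), (43, 142, 9), (44, 100, 44), (45, 83, 60), (46, 88, 57), (47, 88, 55)]
```

```bash
python3 - <<'E'
from rect import *
t="f1";c=wcam(t); print(onz(c,(290.4,26.1),18).round(1), c[1].round(0))
t="n1"
t="f1"
r=rectify(t,c,(465.5,366.5),9,18).astype(int); S=r.max(2)-r.min(2); V=r.max(2)
for a in (-150,-120,-90,-60,-30):
    d=np.array([np.cos(np.radians(a)),np.sin(np.radians(a))]); print(a,[(k,*(int(X[int(round(119.5+2*k*d[1])),int(round(119.5+2*k*d[0]))]) for X in(V,S))) for k in range(22,41)])
print(proj(c,(465.5-36*.156*-1,366.5-36,18)))
for cn in("top","scene"):
    grab_frame(cn); cm=cam(cn)
    for n in N: print(cn,n,[(onz(cm,u,101 if n in("jar_blue","jar_redlid") else 18 if n in("jar_brown","tile_cream") else 0).round(0)[:2].tolist(),p) for u,p in locs(cn,n)[:1]] if "mark" not in n else "")
E
```

```text
[468.7 367.5  18. ] [471. 269. 362.]
-150 [(22, 64, 38), (23, 65, 40), (24, 63, 38), (25, 65, 37), (26, 63, 41), (27, 63, 44), (28, 69, 38), (29, 68, 40), (30, 56, 30), (31, 38, 22), (32, 68, 24), (33, 191, 21), (34, 194, 17), (35, 196, 11), (36, 156, 63), (37, 136, 88), (38, 139, 86), (39, 139, 88), (40, 139, 87)]
-120 [(22, 63, 43), (23, 67, 39), (24, 66, 39), (25, 64, 39), (26, 66, 39), (27, 66, 39), (28, 69, 43), (29, 52, 32), (30, 46, 25), (31, 44, 23), (32, 53, 23), (33, 135, 18), (34, 139, 15), (35, 139, 12), (36, 93, 49), (37, 86, 55), (38, 88, 54), (39, 87, 54), (40, 88, 54)]
-90 [(22, 63, 41), (23, 68, 39), (24, 64, 42), (25, 65, 43), (26, 67, 38), (27, 66, 43), (28, 64, 40), (29, 43, 22), (30, 47, 28), (31, 44, 23), (32, 33, 24), (33, 99, 19), (34, 146, 14), (35, 142, 10), (36, 105, 40), (37, 96, 59), (38, 97, 60), (39, 93, 62), (40, 96, 61)]
-60 [(22, 65, 39), (23, 65, 38), (24, 63, 40), (25, 67, 41), (26, 65, 42), (27, 66, 45), (28, 52, 33), (29, 45, 26), (30, 48, 23), (31, 44, 27), (32, 47, 26), (33, 139, 14), (34, 139, 14), (35, 144, 8), (36, 85, 53), (37, 87, 56), (38
[... 236 characters left out ...]
, 12), (36, 105, 38), (37, 92, 58), (38, 91, 58), (39, 96, 58), (40, 136, 83)]
[286.7490128   66.47396241]
top jar_blue [([544.0, -315.0], 0.91)]
top jar_redlid [([419.0, -286.0], 0.87)]
top jar_brown [([468.0, 364.0], 0.73)]
top tile_cream [([484.0, 256.0], 0.59)]
top jar_green [([561.0, -109.0], 0.96)]
top tile_brown [([546.0, -3.0], 0.93)]
top mark_blue 
top mark_red 
top mark_brown 
top mark_tile 
scene jar_blue [([554.0, -303.0], 0.88)]
scene jar_redlid [([419.0, -282.0], 0.86)]
scene jar_brown []
scene tile_cream [([485.0, 259.0], 0.68)]
scene jar_green [([552.0, -105.0], 0.81)]
scene tile_brown [([538.0, -13.0], 0.89)]
scene mark_blue 
scene mark_red 
scene mark_brown 
scene mark_tile
```

Brown jar and tile are confirmed centred to about 1 mm. I run the same ring check on v2 for the red and blue jars.

```bash
python3 - <<'E'
from rect import *
c=wcam("v2"); print(c[1].round(0))
for nm,ct in(("red",(421.2,-273)),("blue",(545,-309.5))):
    r=rectify("v2",c,ct,0,101).astype(int); S=r.max(2)-r.min(2); V=r.max(2)
    for a in range(-30,211,30):
        d=np.array([np.cos(np.radians(a)),np.sin(np.radians(a))]); print(nm,a,[(k,*(int(X[int(round(119.5+2*k*d[1])),int(round(119.5+2*k*d[0]))]) for X in(V,S))) for k in range(18,40)])
E
```

```text
[ 506. -182.  421.]
red -30 [(18, 119, 36), (19, 118, 37), (20, 118, 39), (21, 116, 38), (22, 115, 37), (23, 116, 36), (24, 116, 36), (25, 113, 68), (26, 112, 91), (27, 110, 109), (28, 111, 103), (29, 114, 100), (30, 115, 103), (31, 112, 105), (32, 115, 86), (33, 129, 8), (34, 127, 9), (35, 120, 16), (36, 115, 15), (37, 112, 16), (38, 112, 16), (39, 112, 16)]
red 0 [(18, 116, 37), (19, 116, 37), (20, 115, 36), (21, 117, 36), (22, 116, 36), (23, 117, 29), (24, 115, 54), (25, 110, 88), (26, 121, 112), (27, 134, 117), (28, 153, 132), (29, 166, 149), (30, 166, 148), (31, 154, 140), (32, 175, 48), (33, 183, 12), (34, 179, 18), (35, 168, 20), (36, 158, 18), (37, 158, 18), (38, 160, 20), (39, 162, 20)]
red 30 [(18, 123, 36), (19, 122, 35), (20, 124, 37), (21, 122, 36), (22, 120, 35), (23, 119, 36), (24, 120, 33), (25, 162, 129), (26, 165, 154), (27, 164, 151), (28, 163, 149), (29, 165, 145), (30, 163, 152), (31, 162, 162), (32, 168, 21), (33, 184, 13), (34, 180, 20), (35, 141, 17), (36, 149, 19), (37, 146, 18), (38, 161, 19), (39, 161, 19)]
red 60 [(18, 120, 15), (19, 135, 16), (20, 158, 27
[... 4295 characters left out ...]
184, 19), (38, 169, 19), (39, 157, 20)]
blue 180 [(18, 99, 59), (19, 99, 60), (20, 98, 62), (21, 96, 59), (22, 92, 59), (23, 90, 55), (24, 89, 49), (25, 86, 52), (26, 81, 50), (27, 76, 48), (28, 69, 45), (29, 101, 85), (30, 118, 102), (31, 112, 92), (32, 110, 103), (33, 110, 100), (34, 114, 50), (35, 167, 13), (36, 191, 25), (37, 179, 20), (38, 167, 21), (39, 157, 21)]
blue 210 [(18, 34, 8), (19, 33, 4), (20, 48, 11), (21, 59, 25), (22, 112, 68), (23, 106, 66), (24, 109, 67), (25, 106, 69), (26, 104, 66), (27, 107, 63), (28, 99, 62), (29, 90, 58), (30, 86, 54), (31, 82, 56), (32, 98, 82), (33, 123, 51), (34, 145, 16), (35, 188, 24), (36, 183, 21), (37, 161, 20), (38, 159, 21), (39, 161, 20)]
```

```bash
python3 - <<'E'
from h import *
s=state(); print(s["time_s"],s["force"],abs(s["qvel"]).max()); env.job_done()
E
```

```text
37.525 [ 0.58577794 -0.47809074  0.16190477] 0.1356674463272604
the job is handed in; nothing more can be done
```

I made up both kits and handed the job in at 37.5 s, with the gripper open and clear of everything. I placed them in the order asked: blue jar, red-lidded jar, brown jar, then the cream tile.

**Last wrist-camera checks**
- **Banding kit:** both jars are within about 1 mm of their disc centres, from a picture taken just after the red-lidded jar was released. The line through the two discs read −15.8° before placing and −16.2° after, so the wheel has not turned beyond measuring error.
- **Test kit:** the brown jar is within about 1 mm of its disc. The tile lies face up and parallel to its mark, centred lengthwise and about 1 mm off across.

**Disagreements and limits**
- **Network estimates:** the top and scene cameras put the red-lidded jar 9–13 mm, and the scene camera the blue jar up to about 11 mm, from where the wrist check shows them. I trusted the wrist check, because it compares the jar's foot with the painted ring in one picture.
- **Green jar and brown tile:** the arm never worked on either. The networks still found both within about 15 mm of where they started, but no precise before-and-after check was made.
- **Pictures:** the viewing limit of 16 ran out before the tile was gripped, so all the tile checks were made from pixel values rather than by eye.

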